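Load and pin shut the laundry's token collection box

ROBOT

A 6-joint arm with a two-finger parallel gripper is mounted at the origin on the work surface. World frame = base frame: x ahead of the robot, y to its left, z up, the work surface at z = 0. Lengths are in m, angles in rad, forces in N, time in s.
With the tool pointing down it reaches from about 0.4 to 0.925 m from the base axis. Payload 3.4 kg.
Tool frame: the origin (TCP) lies at the very end of the fingers, on their centre line; the grasp point (between the pads) lies manip.grip_depth behind it (manip.grip_depth is the distance from the TCP to the grasp point, in m); y points along the fingers, z is the direction in which the jaws open and shut, and the axes are right-handed (so a half turn about y gives the same grasp; the last joint's range is limited). The gripper opens to 85 mm and grips with 20 to 120 N. Pads are 22 mm wide; open, the fingers measure 114 mm over their backs; the gripper's body (76 mm by 85 mm) begins 54 mm behind the grasp point. The pads swing forward as they close: fully open they stand 13 mm farther back than shut.
Start: joints at [1.19, 0.307, 1.506, -0, 1.328, -0.073], TCP at [0.174, 0.548, 0.231] pointing down, gripper open.
Joint ranges: [-3.12, 3.12], [-1.05, 2.28], [0.14, 2.33], [-1.42, 4.57], [0.1, 2.73], [-2.68, 2.68]. Speed limits (rad/s): [2.57, 2.57, 3.14, 3.14, 3.14, 3.14].

INTERFACE

Orientations are given as [roll, pitch, yaw] about the fixed x, y, z axes, in that order (R = Rz(yaw) Ry(pitch) Rx(roll)).
In Python, from bench import manip gives the robot as it stands.
- The arm moves only by the tool step_arm, never from a script. Its argument "targets" is a list of rows, each an object of numbers: "dx", "dy", "dz": the shift along the tool's x, y, z in cm; "twist": the turn about the tool's y in rad; "grip": the finger opening in cm, from 0 to 8.54. In form: [{"dx": .., "dy": .., "dz": .., "twist": .., "grip": ..}, ...]. A call has 1 to 20 rows; each row shifts and turns the commanded pose from where the row before left it, along the tool's axes as they then stand; what a row does not reach is not made up. A row lasts 1/12 s, in which the tool goes at most 41.7 mm and 7.16 degrees, less where a joint would pass 70% of its speed; a pose out of reach is approached as far as the arm can. A call is refused whole if a number of a shift passes 4.17 or a number of a turn 0.125, either way. A call with a gripper value outside its range is refused whole. The fingers move at their own pace and stop on an object; "force" is the grip in N (left out, the last holds). Time passes only in rows, so rows that do not move let the fingers close. It gives the time, the measured TCP pose, the force and the opening at its end, in the units of the state.
- manip.get_state(): the state, without advancing time (a new reading comes with each control period).
- manip.read_camera(name): name is "scene" or "top" or "wrist"; returns a dict with "color" (480x640x3 uint8, blue, green, red), "range_z" (480x640 float32, m along the optical axis (not along the pixel's ray), 0 where there is no reading), "fx", "fy", "cx", "cy" (pixels), "T" (4x4, takes a point from camera to world coordinates). Camera axes: x right, y down, z forward; pixel columns grow to the right and rows downward; lengths in m; the calibration is good to about 2 mm. A picture is of the moment at which its call begins.
- manip.hand_in(): hands the job in, once; it reports no verdict.
The state is a dict: "time_s": time; "q": joint angles; "qd": joint speeds; "joint_torque": joint torques, N m; "position": TCP position; "orientation": TCP orientation; "force": force on the tool from outside, world axes, zero at the start; "moment": the same for the moment, N m; "gripper_width": opening from 0.0 (shut) to 1.0 (fully open).
Only numpy, scipy, OpenCV 4.12 (cv2) and the standard library are available. Lean on these libraries where they do the work, as an engineer would, in place of code of your own. Each camera call takes 0.05 s, during which the arm holds its last target.

TASK

Get the token collection box ready for pick-up: lay every grey token magazine that is on the counter into the open steel box, and only then shut its lid fully. Then pull the two locking pins (square metal handles) up out of the holder's cups and put one down through each of the box's two hasps, through the eye of the lid and the lug under it, until its collar sits on the lid's eye; leave all the other things where they are.

Things in the scene. Friction and masses are not known exactly. Their poses are not given: they have to be found in the camera images.
- box: open steel box on a grey stand, bolted to the counter: stand 60 mm high, box 144 (x) x 220 (y) x 76 mm on it, walls and floor 5 mm, so the inner floor is 134 x 210 mm at height 65 mm, the rim at 136 mm; origin under its centre on the counter, x towards the hinge side (away from the robot), y along the hinge. Two lugs for the hasps stand out at the side facing the robot
- lug_left (a point): centre of the 19 mm hole in the box's fixed left (+y) lug, on its upper face, at x = -96, y = +75, z = 114 mm in the box's frame; the lug is a dark steel plate 44 x 44 x 6 mm, with free space below it down to the counter
- lug_right (a point): the same for the right (-y) lug, at y = -75 mm
- lid (a joint): angle of the lid: 0 shut (resting on the rim), 1.95 fully open, starts at 1.6 to 1.85; steel plate 148 x 224 x 6 mm, 0.4 kg, hinged along the box's far rim; the stiff hinge holds it where it is left when nearly upright and lets it sink shut softly from below about 0.9 rad; pushed over from behind it closes with 1 to 3 N
- lid_hinge (a point): point on the lid's hinge line, at its middle (x = 72 mm, z = 136 mm in the box's frame), on the underside plane of the lid
- eye_left (a point): centre of the 19 mm hole in the lid's left (+y) hasp tab, on the tab's upper face; the tab is a 44 x 44 x 6 mm dark steel plate in the plane of the lid, at its free edge, 168 mm from the hinge; with the lid shut this point is 142 mm above the counter, straight above the hole of the left lug
- eye_right (a point): the same for the right (-y) tab and lug
- holder: upright holder bolted to the counter: base plate 70 x 220 x 6 mm with four square grey plastic cups in a row along its y, at y = -75, -25, +25 and +75 mm; each cup is 16 mm wide inside, its inner floor 10 mm and its rim 101 mm above the counter; origin under its centre. Two cups hold the locking pins, the other two a screwdriver and a brush
- mag1: token magazine: grey plastic bar 100 x 30 x 34 mm (x, y, z) with a dark window on top and a steel band near each end, about 0.18 kg, lying flat on the counter; origin at the centre of its underside, x along its length. Two or three of the four magazines are present
- mag2: token magazine: grey plastic bar 100 x 30 x 34 mm (x, y, z) with a dark window on top and a steel band near each end, about 0.18 kg, lying flat on the counter; origin at the centre of its underside, x along its length. Two or three of the four magazines are present
- mag3: token magazine: grey plastic bar 100 x 30 x 34 mm (x, y, z) with a dark window on top and a steel band near each end, about 0.18 kg, lying flat on the counter; origin at the centre of its underside, x along its length. Two or three of the four magazines are present
- mag4: token magazine: grey plastic bar 100 x 30 x 34 mm (x, y, z) with a dark window on top and a steel band near each end, about 0.18 kg, lying flat on the counter; origin at the centre of its underside, x along its length. Two or three of the four magazines are present
- pin1: locking pin standing in a cup of the holder, 0.12 kg: round steel shaft 12 mm thick, 115 mm long (lowest 4 mm narrowed to 8 mm), above it a round collar 32 mm wide, 6 mm thick, then a square aluminium handle 20 x 20 mm, 45 mm tall (166 mm in all); origin at the shaft's lower end, z along the shaft to the handle, x and y square to the handle's faces
- pin2: locking pin standing in a cup of the holder, 0.12 kg: round steel shaft 12 mm thick, 115 mm long (lowest 4 mm narrowed to 8 mm), above it a round collar 32 mm wide, 6 mm thick, then a square aluminium handle 20 x 20 mm, 45 mm tall (166 mm in all); origin at the shaft's lower end, z along the shaft to the handle, x and y square to the handle's faces
- driver: screwdriver standing in a cup of the holder, round black handle 24 mm thick on top, 175 mm tall; origin at its lower end; not needed, leave it
- brush: small brush standing in a cup of the holder, wooden shaft and round dark wooden head 26 mm thick on top, 175 mm tall; origin at its lower end; not needed, leave it
- detergent: white detergent bottle, 80 mm wide, 200 mm tall; origin under its centre; leave it
- jar: clear jar, 76 mm wide, 100 mm tall; origin under its centre; leave it
- mug: white mug, 80 mm wide, 90 mm tall; origin under its centre; leave it
- wrench: steel wrench lying on the counter near the robot; leave it
- spray: white bottle with a red cap, 60 mm wide, 170 mm tall; origin under its centre; leave it

How it is judged:
By the outcome, as a careful person would: the job done as asked, in the order asked, and still so for the second after the job is handed in, with the robot touching nothing.
Of mag1, mag2, mag3, mag4 only 2 to 3 are there at a start; the rules pass over those that are not, and their reading is None.
At some moment in a run one of mag1, mag2, mag3, mag4 may be knocked a few centimetres aside while the robot is not near it.
It also fails if it takes over 210 s, if anything falls off the work surface, if the arm or the gripper's body presses on something with over 40 N, if the wrist force passes 120 N, or if a joint passes its speed limit or range.

## Working session

There is one attempt and no reset: what is moved stays moved. The work goes in short steps, Python scripts to look and compute and a tool call to move; the robot and the scene stay as the last step left them, time stands still between calls to the robot, and variables do not carry over. Pictures are saved under pics/ and viewed, and the job is handed in when it is done.

Besides the shell and the picture viewer there is one more tool, called after ">>>" as name([rows], argument=value, ...), one row to a line, values as JSON. step_arm: Moves the arm, as the interface text tells. Its arguments: {"type":"object","properties":{"targets":{"type":"array"},"force":{"type":"number"}},"required":["targets"]}

```bash
ls; mkdir -p pics; python3 - <<'E'
from bench import manip
import cv2
print(manip.get_state(), manip.grip_depth)
for n in ("scene","top","wrist"):
    r=manip.read_camera(n); cv2.imwrite(f"pics/{n}0.png",r["color"]); print(n,r["fx"],r["cx"],r["cy"],r["T"].round(3).tolist())
E
```

```text
pics
{'time_s': 0.0, 'q': array([ 1.18952660e+00,  3.07602370e-01,  1.50765460e+00,  3.29467650e-05,
        1.32844110e+00, -7.34954496e-02]), 'qd': array([ 0.00066866,  0.00031658,  0.00068517,  0.00076048,  0.00108917,
       -0.00024115]), 'joint_torque': array([-1.73390636e-04, -4.57551420e+01, -2.51914984e+01, -2.86189361e-04,
        1.32351019e-02,  5.18289944e-08]), 'position': array([0.17393755, 0.54732558, 0.23037134]), 'orientation': array([-1.57289371e+00,  1.86479903e-04, -3.07782410e-01]), 'force': array([ 0.39439247, -0.05331882,  0.37429537]), 'moment': array([ 0.04101582, -0.01617833,  0.0167012 ]), 'gripper_width': 0.9993531743610182} 0.0187
scene 590.2697419236341 320.7029966915709 235.57651917412252 [[-0.764, 0.39, -0.513, 1.262], [0.644, 0.437, -0.627, 0.832], [-0.02, -0.81, -0.586, 0.919], [0.0, 0.0, 0.0, 1.0]]
top 495.60188017124455 319.33772234372003 239.4271312256224 [[0.007, -0.995, 0.097, 0.435], [-1.0, -0.008, -0.011, -0.04], [0.011, -0.097, -0.995, 1.182], [0.0, 0.0, 0.0, 1.0]]
wrist 359.18594004152453 321.27190302166264 245.51705677272304 [[0.303, 0.917, 0.258, 0.108], [0.953, -0.292, -0.083, 0.569], [-0.001, 0.271, -0.963, 0.372], [0.0, 0.0, 0.0, 1.0]]
```

View pics/scene0.png

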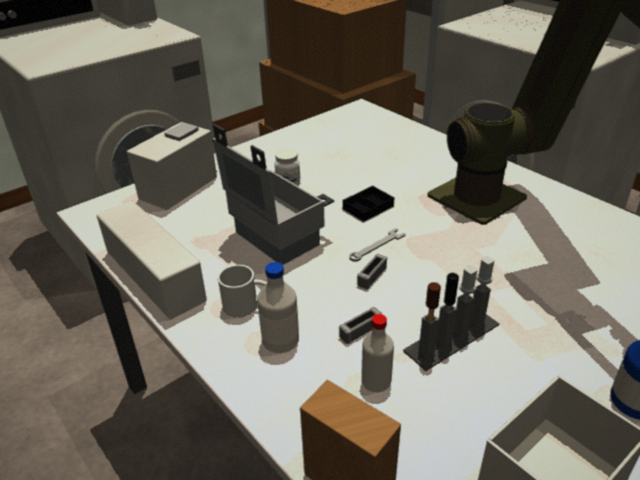

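View pics/top0.png

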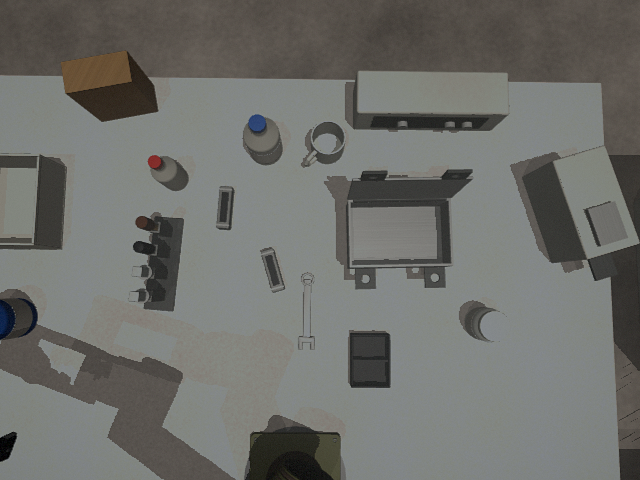

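View pics/wrist0.png

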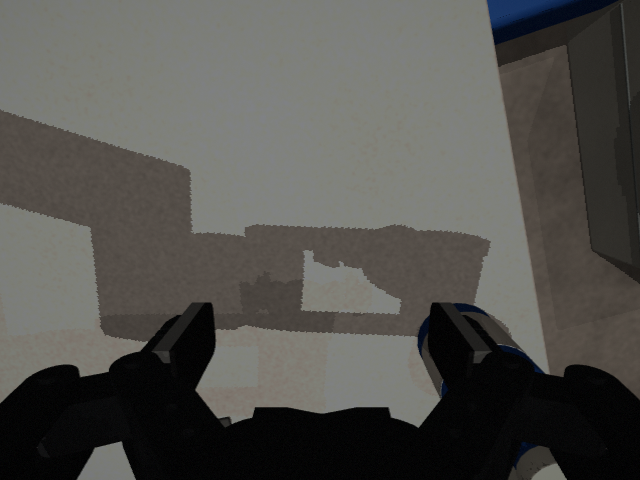

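The top view shows two magazines, at about (225,207) and (272,270). The open box is near (400,230) with its lugs at (366,279) and (434,278). The holder is near (160,265), with the pins in the two lower cups (white handles at about (141,271) and (138,296)).

```bash
cat > h.py <<'E'
import numpy as np, cv2
from bench import manip
def ray(r,u,v):
    d=np.array([(u-r["cx"])/r["fx"],(v-r["cy"])/r["fy"],1.0]); T=np.array(r["T"])
    return T[:3,3],T[:3,:3]@d
def onz(r,u,v,z):
    o,d=ray(r,u,v); return o+d*(z-o[2])/d[2]
def cloud(r):
    h,w=r["range_z"].shape; u,v=np.meshgrid(np.arange(w),np.arange(h)); Z=r["range_z"]
    P=np.stack([(u-r["cx"])/r["fx"]*Z,(v-r["cy"])/r["fy"]*Z,Z],-1); T=np.array(r["T"])
    W=P@T[:3,:3].T+T[:3,3]; W[Z==0]=np.nan; return W
def save(r,name,crop=None,k=1):
    c=r["color"]
    if crop: c=c[crop[1]:crop[3],crop[0]:crop[2]]
    c=cv2.resize(c,None,fx=k,fy=k,interpolation=cv2.INTER_CUBIC); cv2.imwrite("pics/"+name,c)
E
python3 - <<'E'
from h import *
r=manip.read_camera("top"); W=cloud(r)
np.save("topW.npy",W)
save(r,"top_l.png",(100,170,320,320),3.6)
save(r,"top_b.png",(320,150,490,310),4.5)
z=W[...,2]
# magazines: depth band
m=((z>0.02)&(z<0.05)).astype(np.uint8)
n,l,s,c=cv2.connectedComponentsWithStats(m)
for i in range(1,n):
    if s[i,4]>60:
        p=W[l==i]; (cx,cy),(a,b),ang=cv2.minAreaRect((p[:,:2]*1000).astype(np.float32)); print("blob",c[i].round(),s[i,4],"ctr",round(cx),round(cy),"size",round(a),round(b),"ang",round(ang,1),"z",np.median(p[:,2]).round(4))
print("table z",np.nanmedian(z[350:400,450:480]))
for u,v in[(366,279),(434,278),(366,272),(434,270),(400,230),(400,200),(145,221),(142,246),(137,271),(134,296)]: print(u,v,W[v,u].round(3))
E
```

```text
blob [131. 107.] 391 ctr 856 401 size 61 155 ang 36.5 z 0.0352
blob [373. 125.] 168 ctr 821 -180 size 108 25 ang 74.9 z 0.0373
blob [425. 126.] 115 ctr 818 -302 size 4 86 ang 0.2 z 0.0382
blob [484. 127.] 86 ctr 819 -440 size 4 61 ang 2.6 z 0.0372
blob [329. 133.] 129 ctr 796 -71 size 70 30 ang 83.7 z 0.0354
blob [269. 159.] 96 ctr 743 72 size 28 77 ang 15.0 z 0.037
blob [323. 159.] 127 ctr 741 -62 size 23 98 ang 15.5 z 0.0314
blob [ 17. 165.] 116 ctr 716 656 size 96 2 ang 89.8 z 0.0343
blob [ 54. 209.] 621 ctr 590 579 size 111 238 ang 57.0 z 0.035
blob [180. 182.] 101 ctr 680 279 size 23 57 ang 48.2 z 0.0355
blob [542. 218.] 561 ctr 601 -574 size 218 7 ang 17.2 z 0.0351
blob [224. 207.] 590 ctr 621 171 size 31 101 ang 86.9 z 0.0351
blob [272. 270.] 573 ctr 474 57 size 100 30 ang 16.6 z 0.0353
blob [ 26. 316.] 280 ctr 364 623 size 90 42 ang 7.0 z 0.0359
blob [471. 321.] 135 ctr 361 -410 size 33 75 ang 74.5 z 0.0343
blob [371. 362.] 539 ctr 270 -171 size 120 91 ang 0.2 z 0.0301
blob [295. 458.] 220 ctr 49 1 size 36 116 ang 1.9 z 0.0347
table z 0.0010361822403837095
366 279 [ 0.456 -0.164  0.003]
434 278 [ 0.459 -0.326  0.   ]
366 272 [ 0.469 -0.152  0.114]
434 270 [ 0.474 -0.3    0.111]
400 230 [ 0.566 -0.234  0.066]
400 200 [ 0.621 -0.222  0.142]
145 221 [0.565 0.301 0.188]
142 246 [0.515 0.305 0.188]
137 271 [0.465 0.316 0.179]
134 296 [0.415 0.32  0.179]
```

```bash
sleep 0
```

```text
(no output)
```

View pics/top_l.png

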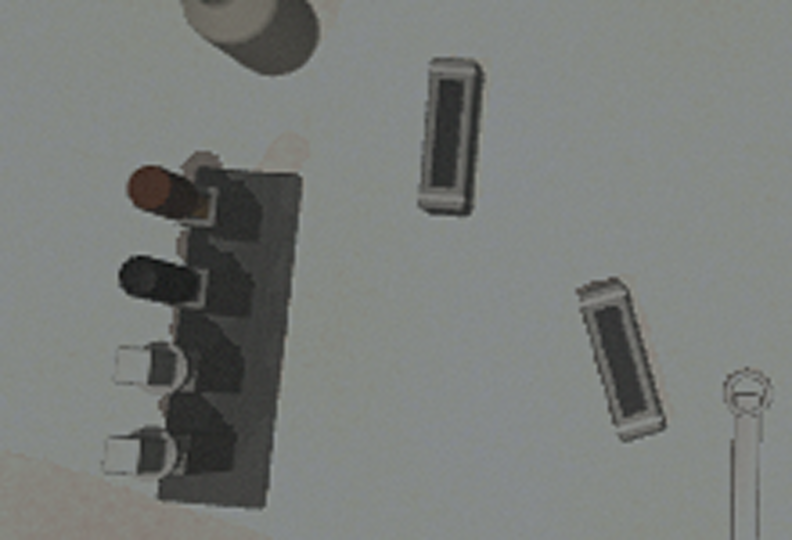

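View pics/top_b.png

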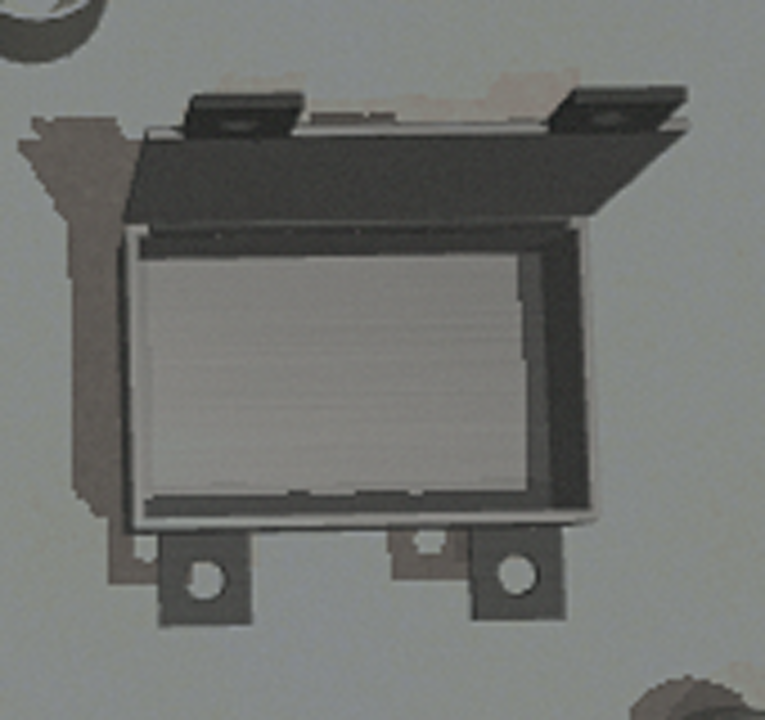

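The magazines measure 101x31 and 100x30 mm with tops at 0.035, as expected. The lug plates are visible with holes at crop (207,580) and (518,574). There is also something dark behind the lid at crop (350,117), which may be a hidden third magazine, so I'm checking it.

```bash
python3 - <<'E'
from h import *
r=manip.read_camera("top"); W=cloud(r)
for v in range(170,182): print(v,[tuple((W[v,u]*1000).round().astype(int)) for u in (380,392,400,405,420)])
s=manip.read_camera("scene"); save(s,"scene_b.png",(170,110,350,270),4.4)
# lug holes: bright pixels inside the plate, ray on z=0.114
g=cv2.cvtColor(r["color"],cv2.COLOR_BGR2GRAY)
for (u0,v0) in((366,279),(435,277.5)):
    u0=int(u0);v0=int(v0); sub=g[v0-6:v0+7,u0-6:u0+7].astype(float); t=(sub.min()+sub.max())/2
    w=np.clip(sub-sub.min()-15,0,None); yy,xx=np.mgrid[v0-6:v0+7,u0-6:u0+7]
    u=(w*xx).sum()/w.sum(); v=(w*yy).sum()/w.sum(); print(u,v,onz(r,u,v,.114).round(4), sub.min(),sub.max())
# rim corners
for u,v in((128/4.5+320,228/4.5+150),(588/4.5+320,217/4.5+150),(137/4.5+320,530/4.5+150),(597/4.5+320,520/4.5+150)): print(onz(r,u,v,.136).round(4))
E
```

```text
170 [(np.int64(719), np.int64(-198), np.int64(5)), (np.int64(719), np.int64(-227), np.int64(6)), (np.int64(720), np.int64(-247), np.int64(4)), (np.int64(721), np.int64(-259), np.int64(1)), (np.int64(721), np.int64(-296), np.int64(1))]
171 [(np.int64(639), np.int64(-154), np.int64(328)), (np.int64(717), np.int64(-227), np.int64(3)), (np.int64(718), np.int64(-247), np.int64(1)), (np.int64(718), np.int64(-259), np.int64(0)), (np.int64(719), np.int64(-296), np.int64(0))]
172 [(np.int64(639), np.int64(-155), np.int64(323)), (np.int64(715), np.int64(-227), np.int64(4)), (np.int64(715), np.int64(-247), np.int64(4)), (np.int64(716), np.int64(-259), np.int64(1)), (np.int64(716), np.int64(-296), np.int64(0))]
173 [(np.int64(636), np.int64(-155), np.int64(325)), (np.int64(713), np.int64(-228), np.int64(0)), (np.int64(713), np.int64(-247), np.int64(1)), (np.int64(713), np.int64(-259), np.int64(4)), (np.int64(713), np.int64(-296), np.int64(2))]
174 [(np.int64(635), np.int64(-155), np.int64(323)), (np.int64(710), np.int64(-228), np.int64(1)), (np.int64(711), np.int64(-247), np.int64(0)), (np.int64
[... 1336 characters left out ...]
nt64(286)), (np.int64(633), np.int64(-182), np.int64(285)), (np.int64(633), np.int64(-197), np.int64(284)), (np.int64(633), np.int64(-206), np.int64(285)), (np.int64(634), np.int64(-235), np.int64(282))]
181 [(np.int64(632), np.int64(-161), np.int64(277)), (np.int64(632), np.int64(-183), np.int64(278)), (np.int64(633), np.int64(-199), np.int64(275)), (np.int64(633), np.int64(-208), np.int64(276)), (np.int64(633), np.int64(-236), np.int64(277))]
365.37774786899956 278.7308209959623 [ 0.4543 -0.1507  0.114 ] 51.0 143.0
434.54182692307694 277.1166666666667 [ 0.4589 -0.2998  0.114 ] 39.0 142.0
[ 0.62   -0.1124  0.136 ]
[ 0.6273 -0.3317  0.136 ]
[ 0.4767 -0.1169  0.136 ]
[ 0.4831 -0.3333  0.136 ]
```

View pics/scene_b.png

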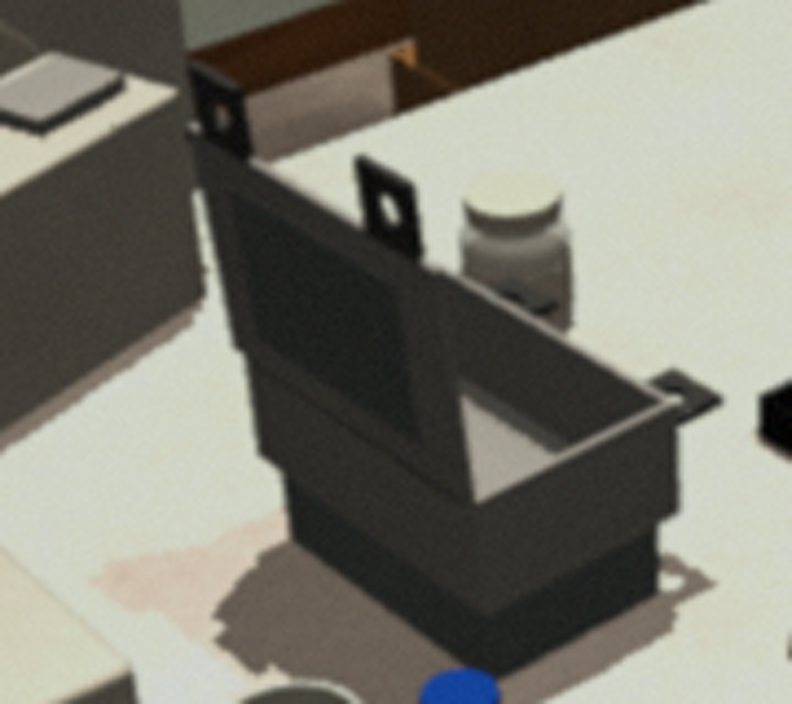

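Behind the lid there is only table shadow, so there are two magazines. The lug holes are 149 mm apart (should be 150), giving a box origin near (0.553,-0.222), yaw 0.03. The lid stands at about 1.67 rad.

```bash
cat >> h.py <<'E'
def go(x=None,y=None,z=None,yaw=None,s=None):
    s=s or manip.get_state(); p=s["position"]; yw=s["orientation"][2]
    x=p[0] if x is None else x; y=p[1] if y is None else y; z=p[2] if z is None else z; yaw=yw if yaw is None else yaw
    d=np.array([x,y,z])-p; c,sn=np.cos(yaw),np.sin(yaw)
    print("pos",p.round(4),"yaw",round(yw,4),"rpy",s["orientation"].round(4),"| twist",round(yw-yaw,4),"then cm dx %.2f dy %.2f dz %.2f"%(100*(c*d[0]+sn*d[1]),-100*d[2],100*(-sn*d[0]+c*d[1])),"t",round(s["time_s"],2),"F",s["force"].round(1),"w",round(s["gripper_width"]*8.54,2))
def mags():
    r=manip.read_camera("top"); W=cloud(r); z=W[...,2]
    m=((z>0.027)&(z<0.045)&(W[...,0]>.3)&(W[...,0]<.75)&(W[...,1]<.4)).astype(np.uint8)
    n,l,s,c=cv2.connectedComponentsWithStats(m)
    for i in range(1,n):
        if s[i,4]>250:
            p=W[l==i]; (cx,cy),(a,b),ang=cv2.minAreaRect((p[:,:2]*1000).astype(np.float32))
            if a<b: ang-=90; a,b=b,a
            print("blob",c[i].round(),"ctr",round(cx,1),round(cy,1),"size",round(a),round(b),"ang",round(ang,1))
E
python3 -c "
from h import *
mags(); go(.6215,.171,.15,-.058)"
```

```text
blob [543. 219.] ctr 601.2 -573.7 size 218 6 ang 17.5
blob [224. 207.] ctr 620.9 171.4 size 100 31 ang -2.9
blob [272. 270.] ctr 474.5 56.8 size 100 30 ang 16.8
pos [0.1742 0.5478 0.2311] yaw -0.3079 rpy [-1.5713e+00  1.0000e-04 -3.0790e-01] | twist -0.2499 then cm dx 46.84 dy 8.11 dz -35.02 t 0.35 F [-0.5  0.2  0. ] w 8.54
```

>>> step_arm([
  {"twist": -0.125,"grip": 8.5},
  {"twist": -0.125},
  {"dx": 2.6,"dz": -1.95},
  {"dx": 2.6,"dz": -1.95},
  {"dx": 2.6,"dz": -1.95},
  {"dx": 2.6,"dz": -1.95},
  {"dx": 2.6,"dz": -1.95},
  {"dx": 2.6,"dz": -1.95},
  {"dx": 2.6,"dz": -1.95},
  {"dx": 2.6,"dz": -1.95},
  {"dx": 2.6,"dz": -1.95},
  {"dx": 2.6,"dz": -1.95},
  {"dx": 2.6,"dz": -1.95},
  {"dx": 2.6,"dz": -1.95},
  {"dx": 2.6,"dz": -1.95},
  {"dx": 2.6,"dz": -1.95},
  {"dx": 2.6,"dz": -1.95},
  {"dx": 2.6,"dz": -1.95},
  {"dx": 2.6,"dz": -1.95},
  {"dx": 2.6,"dz": -1.95},
])

```text
invalid input
```

```bash
python3 -c "
from h import *
go(.6215,.171,.15,-.055)
r=manip.read_camera('wrist'); save(r,'w1.png'); W=cloud(r); z=W[...,2]
m=((z>0.027)&(z<0.045)).astype(np.uint8); n,l,s,c=cv2.connectedComponentsWithStats(m)
for i in range(1,n):
  if s[i,4]>500:
    p=W[l==i]; print(s[i,4],cv2.minAreaRect((p[:,:2]*1000).astype(np.float32)))
"
```

```text
pos [0.1742 0.5478 0.2311] yaw -0.3079 rpy [-1.5713e+00  1.0000e-04 -3.0790e-01] | twist -0.2529 then cm dx 46.74 dy 8.11 dz -35.17 t 0.35 F [-0.5  0.2  0. ] w 8.54
```

>>> step_arm([
  {"dx": 0,"dy": 0,"dz": 0,"twist": -0.125,"grip": 8.5},
  {"dx": 0,"dy": 0,"dz": 0,"twist": -0.125,"grip": 8.5},
  {"dx": 2.6,"dy": 0,"dz": -1.95,"twist": 0,"grip": 8.5},
  {"dx": 2.6,"dy": 0,"dz": -1.95,"twist": 0,"grip": 8.5},
  {"dx": 2.6,"dy": 0,"dz": -1.95,"twist": 0,"grip": 8.5},
  {"dx": 2.6,"dy": 0,"dz": -1.95,"twist": 0,"grip": 8.5},
  {"dx": 2.6,"dy": 0,"dz": -1.95,"twist": 0,"grip": 8.5},
  {"dx": 2.6,"dy": 0,"dz": -1.95,"twist": 0,"grip": 8.5},
  {"dx": 2.6,"dy": 0,"dz": -1.95,"twist": 0,"grip": 8.5},
  {"dx": 2.6,"dy": 0,"dz": -1.95,"twist": 0,"grip": 8.5},
  {"dx": 2.6,"dy": 0,"dz": -1.95,"twist": 0,"grip": 8.5},
  {"dx": 2.6,"dy": 0,"dz": -1.95,"twist": 0,"grip": 8.5},
  {"dx": 2.6,"dy": 0,"dz": -1.95,"twist": 0,"grip": 8.5},
  {"dx": 2.6,"dy": 0,"dz": -1.95,"twist": 0,"grip": 8.5},
  {"dx": 2.6,"dy": 0,"dz": -1.95,"twist": 0,"grip": 8.5},
  {"dx": 2.6,"dy": 0,"dz": -1.95,"twist": 0,"grip": 8.5},
  {"dx": 2.6,"dy": 0,"dz": -1.95,"twist": 0,"grip": 8.5},
  {"dx": 2.6,"dy": 0,"dz": -1.95,"twist": 0,"grip": 8.5},
  {"dx": 2.6,"dy": 0,"dz": -1.95,"twist": 0,"grip": 8.5},
  {"dx": 2.6,"dy": 0,"dz": -1.95,"twist": 0,"grip": 8.5},
])

```text
time_s: 2.07
position: [0.6222, 0.1693, 0.2313]
orientation: [-1.571, -0.0, -0.058]
force: [0.3, 0.7, -0.8]
gripper_width: 0.995
```

```bash
python3 -c "
from h import *
go(.6215,.171,.15,-.055)
r=manip.read_camera('wrist'); save(r,'w1.png'); W=cloud(r); z=W[...,2]
m=((z>0.027)&(z<0.045)).astype(np.uint8); n,l,s,c=cv2.connectedComponentsWithStats(m)
for i in range(1,n):
  if s[i,4]>500:
    p=W[l==i]; print(s[i,4],cv2.minAreaRect((p[:,:2]*1000).astype(np.float32)))
"
```

```text
pos [0.6222 0.1693 0.2313] yaw -0.0579 rpy [-1.5707 -0.     -0.0579] | twist -0.0029 then cm dx -0.08 dy 8.13 dz 0.17 t 2.07 F [ 0.3  0.7 -0.8] w 8.5
4363 ((474.19415283203125, 58.84930419921875), (99.36927032470703, 30.647624969482422), 16.94957733154297)
1099 ((571.749755859375, -119.94451141357422), (85.4769515991211, 4.907989501953125), 0.0023124266881495714)
3137 ((620.1025390625, 173.756591796875), (30.073211669921875, 99.53724670410156), 86.8594741821289)
604 ((744.3076782226562, 92.0345687866211), (78.0291976928711, 30.979578018188477), 64.34539794921875)
```

>>> step_arm([
  {"dx": -0.15,"dy": 2.5,"dz": 0.3,"twist": 0,"grip": 7},
  {"dx": 0,"dy": 2.5,"dz": 0,"twist": 0,"grip": 7},
  {"dx": 0,"dy": 2.5,"dz": 0,"twist": 0,"grip": 7},
  {"dx": 0,"dy": 2.5,"dz": 0,"twist": 0,"grip": 7},
  {"dx": 0,"dy": 2.5,"dz": 0,"twist": 0,"grip": 7},
  {"dx": 0,"dy": 2.5,"dz": 0,"twist": 0,"grip": 7},
  {"dx": 0,"dy": 2.5,"dz": 0,"twist": 0,"grip": 7},
  {"dx": 0,"dy": 2.5,"dz": 0,"twist": 0,"grip": 7},
  {"dx": 0,"dy": 1.4,"dz": 0,"twist": 0,"grip": 7},
  {"dx": 0,"dy": 0.9,"dz": 0,"twist": 0,"grip": 7},
  {"dx": 0,"dy": 0,"dz": 0,"twist": 0,"grip": 2.5},
  {"dx": 0,"dy": 0,"dz": 0,"twist": 0,"grip": 2.5},
  {"dx": 0,"dy": 0,"dz": 0,"twist": 0,"grip": 2.5},
  {"dx": 0,"dy": 0,"dz": 0,"twist": 0,"grip": 2.5},
  {"dx": 0,"dy": 0,"dz": 0,"twist": 0,"grip": 2.5},
  {"dx": 0,"dy": 0,"dz": 0,"twist": 0,"grip": 2.5},
], force=40)

```text
time_s: 3.45
position: [0.621, 0.1739, 0.0099]
orientation: [-1.57, -0.003, -0.058]
force: [-0.5, 0.1, 4.4]
gripper_width: 0.342
```

>>> step_arm([
  {"dx": 0,"dy": -1.5,"dz": 0,"twist": 0,"grip": 2.5},
  {"dx": 0,"dy": -2.5,"dz": 0,"twist": 0,"grip": 2.5},
  {"dx": 0,"dy": -2.5,"dz": 0,"twist": 0,"grip": 2.5},
  {"dx": 0,"dy": -2.5,"dz": 0,"twist": 0,"grip": 2.5},
  {"dx": 0,"dy": -2.5,"dz": 0,"twist": 0,"grip": 2.5},
  {"dx": 0,"dy": -2.5,"dz": 0,"twist": 0,"grip": 2.5},
  {"dx": 0,"dy": -2.5,"dz": 0,"twist": 0,"grip": 2.5},
  {"dx": 0,"dy": -2.5,"dz": 0,"twist": 0,"grip": 2.5},
  {"dx": 0,"dy": -1,"dz": 0,"twist": -0.08,"grip": 2.5},
])

```text
time_s: 4.2
position: [0.6213, 0.1739, 0.2125]
orientation: [-1.57, -0.006, 0.023]
force: [0.6, 0.8, -1.6]
gripper_width: 0.342
```

```bash
python3 -c "
from h import *
go(.551,-.172,.21,.03);mags()"
```

```text
pos [0.6213 0.1739 0.2125] yaw 0.0227 rpy [-1.5697 -0.0058  0.0227] | twist -0.0073 then cm dx -8.06 dy 0.25 dz -34.37 t 4.2 F [ 0.6  0.8 -1.6] w 2.92
blob [542. 219.] ctr 601.4 -573.8 size 218 6 ang 17.0
blob [272. 270.] ctr 474.7 56.7 size 100 30 ang 16.7
```

>>> step_arm([
  {"dx": -0.58,"dy": 0,"dz": -2.46,"twist": -0.007,"grip": 2.5},
  {"dx": -0.58,"dy": 0,"dz": -2.46,"twist": 0,"grip": 2.5},
  {"dx": -0.58,"dy": 0,"dz": -2.46,"twist": 0,"grip": 2.5},
  {"dx": -0.58,"dy": 0,"dz": -2.46,"twist": 0,"grip": 2.5},
  {"dx": -0.58,"dy": 0,"dz": -2.46,"twist": 0,"grip": 2.5},
  {"dx": -0.58,"dy": 0,"dz": -2.46,"twist": 0,"grip": 2.5},
  {"dx": -0.58,"dy": 0,"dz": -2.46,"twist": 0,"grip": 2.5},
  {"dx": -0.58,"dy": 0,"dz": -2.46,"twist": 0,"grip": 2.5},
  {"dx": -0.58,"dy": 0,"dz": -2.46,"twist": 0,"grip": 2.5},
  {"dx": -0.58,"dy": 0,"dz": -2.46,"twist": 0,"grip": 2.5},
  {"dx": -0.58,"dy": 0,"dz": -2.46,"twist": 0,"grip": 2.5},
  {"dx": -0.58,"dy": 0,"dz": -2.46,"twist": 0,"grip": 2.5},
  {"dx": -0.58,"dy": 0,"dz": -2.46,"twist": 0,"grip": 2.5},
  {"dx": -0.58,"dy": 0,"dz": -2.46,"twist": 0,"grip": 2.5},
])

```text
time_s: 5.42
position: [0.5473, -0.1738, 0.2073]
orientation: [-1.57, 0.002, 0.028]
force: [0.6, -0.4, -2.6]
gripper_width: 0.341
```

```bash
python3 -c "
from h import *
go(.551,-.172,.078,.03)
r=manip.read_camera('wrist'); save(r,'w2.png')"
```

```text
pos [ 0.5473 -0.1738  0.2073] yaw 0.0277 rpy [-1.57    0.0017  0.0277] | twist -0.0023 then cm dx 0.38 dy 12.93 dz 0.17 t 5.42 F [ 0.6 -0.4 -2.6] w 2.91
```

View pics/w2.png

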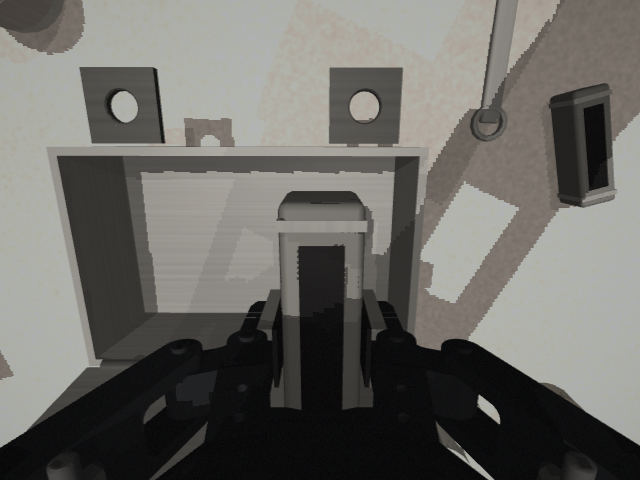

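>>> step_arm([
  {"dx": 0.38,"dy": 2,"dz": 0.15,"twist": 0,"grip": 2.5},
  {"dx": 0,"dy": 2,"dz": 0,"twist": 0,"grip": 2.5},
  {"dx": 0,"dy": 2,"dz": 0,"twist": 0,"grip": 2.5},
  {"dx": 0,"dy": 2,"dz": 0,"twist": 0,"grip": 2.5},
  {"dx": 0,"dy": 2,"dz": 0,"twist": 0,"grip": 2.5},
  {"dx": 0,"dy": 1.3,"dz": 0,"twist": 0,"grip": 2.5},
  {"dx": 0,"dy": 0.9,"dz": 0,"twist": 0,"grip": 2.5},
  {"dx": 0,"dy": 0.6,"dz": 0,"twist": 0,"grip": 2.5},
  {"dx": 0,"dy": 0.3,"dz": 0,"twist": 0,"grip": 2.5},
  {"dx": 0,"dy": 0,"dz": 0,"twist": 0,"grip": 2.5},
])

```text
time_s: 6.3
position: [0.5521, -0.1712, 0.0769]
orientation: [-1.57, 0.001, 0.029]
force: [-0.6, -0.3, -2.2]
gripper_width: 0.341
```

>>> step_arm([
  {"dx": 0,"dy": 0.2,"dz": 0,"twist": 0,"grip": 2.5},
  {"dx": 0,"dy": 0,"dz": 0,"twist": 0,"grip": 4.5},
  {"dx": 0,"dy": 0,"dz": 0,"twist": 0,"grip": 4.5},
  {"dx": 0,"dy": 0,"dz": 0,"twist": 0,"grip": 4.5},
  {"dx": 0,"dy": -1,"dz": 0,"twist": 0,"grip": 4.5},
  {"dx": 0,"dy": -2,"dz": 0,"twist": 0,"grip": 4.5},
  {"dx": 0,"dy": -2.5,"dz": 0,"twist": 0,"grip": 4.5},
  {"dx": 0,"dy": -2.5,"dz": 0,"twist": 0,"grip": 4.5},
  {"dx": 0,"dy": -2.5,"dz": 0,"twist": 0,"grip": 4.5},
  {"dx": 0,"dy": -2.5,"dz": 0,"twist": 0,"grip": 6},
])

```text
time_s: 7.13
position: [0.5523, -0.171, 0.2079]
orientation: [-1.571, -0.001, 0.029]
force: [0.7, -1.0, -0.2]
gripper_width: 0.653
```

```bash
python3 -c "
from h import *
mags()
go(.474,.058,.2,.293)
r=manip.read_camera('wrist'); save(r,'w3.png');W=cloud(r); z=W[...,2]
m=((z>0.027)&(z<0.045)&(W[...,0]>.3)).astype(np.uint8); n,l,s,c=cv2.connectedComponentsWithStats(m)
for i in range(1,n):
  if s[i,4]>500:
    p=W[l==i]; print(s[i,4],cv2.minAreaRect((p[:,:2]*1000).astype(np.float32)))
"
```

```text
blob [542. 219.] ctr 600.9 -573.3 size 219 8 ang 17.8
blob [272. 270.] ctr 474.5 56.7 size 100 30 ang 17.0
pos [ 0.5554 -0.1721  0.2134] yaw 0.0294 rpy [-1.5745 -0.0102  0.0294] | twist -0.2636 then cm dx -1.14 dy 1.34 dz 24.38 t 7.18 F [ 2.1 -0.6  2.6] w 6.0
4645 ((474.0807189941406, 57.84430694580078), (100.06102752685547, 31.856021881103516), 16.922649383544922)
```

View pics/w3.png

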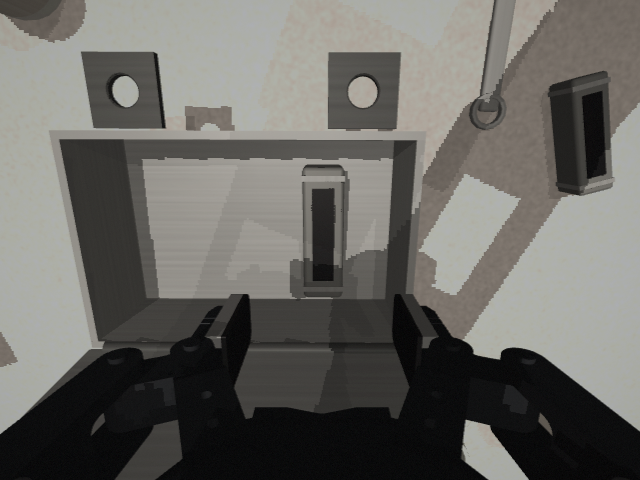

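The first magazine lies flat in the box (around (323,230)) and the second is unmoved. Next I'm fetching the second one.

>>> step_arm([
  {"dx": 0,"dy": 0,"dz": 0,"twist": -0.12,"grip": 7},
  {"dx": 0,"dy": 0,"dz": 0,"twist": -0.12,"grip": 7},
  {"dx": -0.11,"dy": 0,"dz": 2.44,"twist": -0.024,"grip": 7},
  {"dx": -0.11,"dy": 0,"dz": 2.44,"twist": 0,"grip": 7},
  {"dx": -0.11,"dy": 0,"dz": 2.44,"twist": 0,"grip": 7},
  {"dx": -0.11,"dy": 0,"dz": 2.44,"twist": 0,"grip": 7},
  {"dx": -0.11,"dy": 0,"dz": 2.44,"twist": 0,"grip": 7},
  {"dx": -0.11,"dy": 0,"dz": 2.44,"twist": 0,"grip": 7},
  {"dx": -0.11,"dy": 0,"dz": 2.44,"twist": 0,"grip": 7},
  {"dx": -0.11,"dy": 0,"dz": 2.44,"twist": 0,"grip": 7},
  {"dx": -0.11,"dy": 0,"dz": 2.44,"twist": 0,"grip": 7},
  {"dx": -0.11,"dy": 0,"dz": 2.44,"twist": 0,"grip": 7},
  {"dx": 0,"dy": 2,"dz": 0,"twist": 0,"grip": 7},
  {"dx": 0,"dy": 2,"dz": 0,"twist": 0,"grip": 7},
  {"dx": 0,"dy": 2,"dz": 0,"twist": 0,"grip": 7},
  {"dx": 0,"dy": 2,"dz": 0,"twist": 0,"grip": 7},
  {"dx": 0,"dy": 0,"dz": 0,"twist": 0,"grip": 7},
])

```text
time_s: 8.65
position: [0.4685, 0.0595, 0.1225]
orientation: [-1.569, 0.007, 0.294]
force: [-0.5, -0.2, -0.1]
gripper_width: 0.819
```

```bash
python3 -c "
from h import *
go(.474,.058,.01,.295)
r=manip.read_camera('wrist'); save(r,'w4.png')
mags()"
```

```text
pos [0.4685 0.0595 0.1225] yaw 0.2935 rpy [-1.5687  0.0067  0.2935] | twist -0.0015 then cm dx 0.48 dy 11.25 dz -0.30 t 8.65 F [-0.5 -0.2 -0.1] w 6.99
blob [542. 218.] ctr 601.4 -573.8 size 218 6 ang 16.9
```

View pics/w4.png

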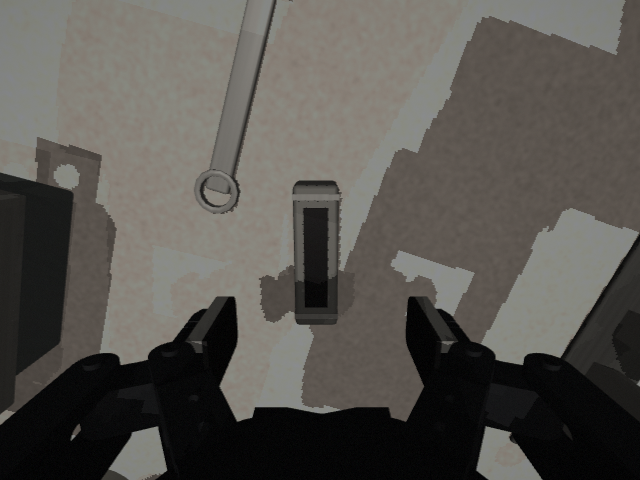

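>>> step_arm([
  {"dx": 0.45,"dy": 1,"dz": -0.1,"twist": 0,"grip": 5.5},
  {"dx": 0,"dy": 2,"dz": 0,"twist": 0,"grip": 5.5},
  {"dx": 0,"dy": 2,"dz": 0,"twist": 0,"grip": 5.5},
  {"dx": 0,"dy": 2,"dz": 0,"twist": 0,"grip": 5.5},
  {"dx": 0,"dy": 2,"dz": 0,"twist": 0,"grip": 5.5},
  {"dx": 0,"dy": 1.5,"dz": 0,"twist": 0,"grip": 5.5},
  {"dx": 0,"dy": 0.8,"dz": 0,"twist": 0,"grip": 5.5},
  {"dx": 0,"dy": 0,"dz": 0,"twist": 0,"grip": 2.5},
  {"dx": 0,"dy": 0,"dz": 0,"twist": 0,"grip": 2.5},
  {"dx": 0,"dy": 0,"dz": 0,"twist": 0,"grip": 2.5},
  {"dx": 0,"dy": 0,"dz": 0,"twist": 0,"grip": 2.5},
  {"dx": 0,"dy": 0,"dz": 0,"twist": 0,"grip": 2.5},
])

```text
time_s: 9.75
position: [0.477, 0.0596, 0.0131]
orientation: [-1.571, -0.002, 0.293]
force: [-0.3, 0.6, -2.2]
gripper_width: 0.343
```

```bash
python3 -c "
from h import *
go(.554,-.272,.21,.03)"
```

```text
pos [0.477  0.0596 0.0131] yaw 0.2932 rpy [-1.5712 -0.0016  0.2932] | twist 0.2632 then cm dx 6.70 dy -19.69 dz -33.38 t 9.75 F [-0.3  0.6 -2.2] w 2.93
```

>>> step_arm([
  {"dx": 0,"dy": -2,"dz": 0,"twist": 0,"grip": 2.5},
  {"dx": 0,"dy": -2.5,"dz": 0,"twist": 0,"grip": 2.5},
  {"dx": 0,"dy": -2.5,"dz": 0,"twist": 0,"grip": 2.5},
  {"dx": 0,"dy": -2.5,"dz": 0,"twist": 0,"grip": 2.5},
  {"dx": 0,"dy": -2.5,"dz": 0,"twist": 0,"grip": 2.5},
  {"dx": 0,"dy": -2.5,"dz": 0,"twist": 0.09,"grip": 2.5},
  {"dx": 0,"dy": -2.5,"dz": 0,"twist": 0.09,"grip": 2.5},
  {"dx": 0,"dy": -2.5,"dz": 0,"twist": 0.083,"grip": 2.5},
  {"dx": 0.56,"dy": 0,"dz": -2.78,"twist": 0,"grip": 2.5},
  {"dx": 0.56,"dy": 0,"dz": -2.78,"twist": 0,"grip": 2.5},
  {"dx": 0.56,"dy": 0,"dz": -2.78,"twist": 0,"grip": 2.5},
  {"dx": 0.56,"dy": 0,"dz": -2.78,"twist": 0,"grip": 2.5},
  {"dx": 0.56,"dy": 0,"dz": -2.78,"twist": 0,"grip": 2.5},
  {"dx": 0.56,"dy": 0,"dz": -2.78,"twist": 0,"grip": 2.5},
  {"dx": 0.56,"dy": 0,"dz": -2.78,"twist": 0,"grip": 2.5},
  {"dx": 0.56,"dy": 0,"dz": -2.78,"twist": 0,"grip": 2.5},
  {"dx": 0.56,"dy": 0,"dz": -2.78,"twist": 0,"grip": 2.5},
  {"dx": 0.56,"dy": 0,"dz": -2.78,"twist": 0,"grip": 2.5},
  {"dx": 0.56,"dy": 0,"dz": -2.78,"twist": 0,"grip": 2.5},
  {"dx": 0.56,"dy": 0,"dz": -2.78,"twist": 0,"grip": 2.5},
])

```text
time_s: 11.42
position: [0.5533, -0.273, 0.2074]
orientation: [-1.57, 0.0, 0.03]
force: [0.5, 0.1, -2.6]
gripper_width: 0.345
```

```bash
python3 -c "
from h import *
go(.554,-.272,.079,.03)
r=manip.read_camera('wrist'); save(r,'w5.png')"
```

```text
pos [ 0.5533 -0.273   0.2074] yaw 0.03 rpy [-1.5705e+00  2.0000e-04  3.0000e-02] | twist 0.0 then cm dx 0.07 dy 12.84 dz 0.09 t 11.42 F [ 0.5  0.1 -2.6] w 2.95
```

View pics/w5.png

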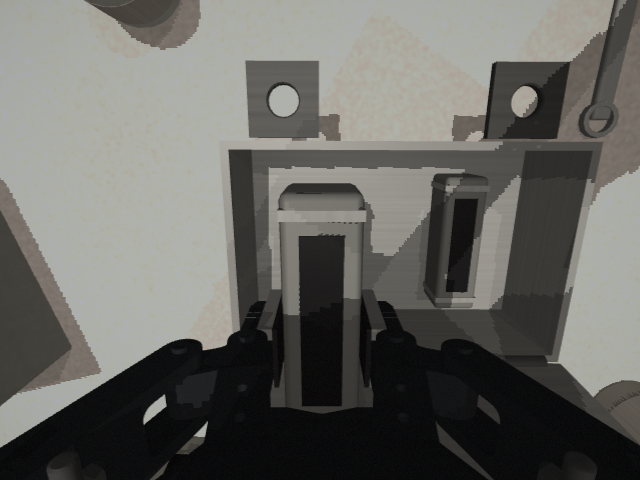

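The second magazine is held level over the right part of the box, clear of the first one at (460,235). Lowering it now.

>>> step_arm([
  {"dx": -0.1,"dy": 2,"dz": 0.2,"twist": 0,"grip": 2.5},
  {"dx": 0,"dy": 2,"dz": 0,"twist": 0,"grip": 2.5},
  {"dx": 0,"dy": 2,"dz": 0,"twist": 0,"grip": 2.5},
  {"dx": 0,"dy": 2,"dz": 0,"twist": 0,"grip": 2.5},
  {"dx": 0,"dy": 2,"dz": 0,"twist": 0,"grip": 2.5},
  {"dx": 0,"dy": 1.3,"dz": 0,"twist": 0,"grip": 2.5},
  {"dx": 0,"dy": 0.9,"dz": 0,"twist": 0,"grip": 2.5},
  {"dx": 0,"dy": 0.5,"dz": 0,"twist": 0,"grip": 2.5},
  {"dx": 0,"dy": 0.2,"dz": 0,"twist": 0,"grip": 2.5},
  {"dx": 0,"dy": 0,"dz": 0,"twist": 0,"grip": 4.5},
  {"dx": 0,"dy": 0,"dz": 0,"twist": 0,"grip": 4.5},
  {"dx": 0,"dy": 0,"dz": 0,"twist": 0,"grip": 4.5},
  {"dx": 0,"dy": -1,"dz": 0,"twist": 0,"grip": 4.5},
  {"dx": 0,"dy": -2,"dz": 0,"twist": 0,"grip": 4.5},
  {"dx": 0,"dy": -2.5,"dz": 0,"twist": 0,"grip": 4.5},
  {"dx": 0,"dy": -2.5,"dz": 0,"twist": 0,"grip": 4.5},
  {"dx": 0,"dy": -2.5,"dz": 0,"twist": 0,"grip": 4.5},
  {"dx": 0,"dy": -2.5,"dz": 0,"twist": 0,"grip": 3},
  {"dx": 0,"dy": 0,"dz": 0,"twist": 0,"grip": 0},
  {"dx": 0,"dy": 0,"dz": 0,"twist": 0,"grip": 0},
])

```text
time_s: 13.13
position: [0.5541, -0.2707, 0.2119]
orientation: [-1.574, -0.006, 0.03]
force: [-0.3, 0.8, -0.6]
gripper_width: 0.112
```

```bash
python3 -c "
from h import *
go(.56,-.222,.37,.03)
r=manip.read_camera('wrist'); save(r,'w6.png')"
```

```text
pos [ 0.5541 -0.2707  0.2119] yaw 0.0302 rpy [-1.5743 -0.0056  0.0302] | twist 0.0002 then cm dx 0.74 dy -15.81 dz 4.85 t 13.13 F [-0.3  0.8 -0.6] w 0.95
```

View pics/w6.png

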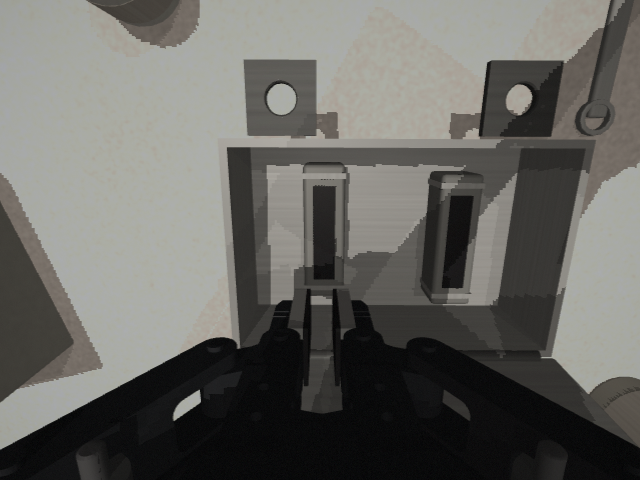

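Both magazines lie flat in the box. Next I raise the hand, pass over the lid and come down behind it.

>>> step_arm([
  {"dx": 0,"dy": -2.6,"dz": 0.8,"twist": 0,"grip": 0},
  {"dx": 0,"dy": -2.6,"dz": 0.8,"twist": 0,"grip": 0},
  {"dx": 0,"dy": -2.6,"dz": 0.8,"twist": 0,"grip": 0},
  {"dx": 0,"dy": -2.6,"dz": 0.8,"twist": 0,"grip": 0},
  {"dx": 0,"dy": -2.6,"dz": 0.8,"twist": 0,"grip": 0},
  {"dx": 0,"dy": -2.8,"dz": 0.85,"twist": 0,"grip": 0},
  {"dx": 2.5,"dy": 0,"dz": 0,"twist": 0,"grip": 0},
  {"dx": 2.5,"dy": 0,"dz": 0,"twist": 0,"grip": 0},
  {"dx": 2.5,"dy": 0,"dz": 0,"twist": 0,"grip": 0},
  {"dx": 2.5,"dy": 0,"dz": 0,"twist": 0,"grip": 0},
  {"dx": 2.5,"dy": 0,"dz": 0,"twist": 0,"grip": 0},
  {"dx": 2.5,"dy": 0,"dz": 0,"twist": 0,"grip": 0},
  {"dx": 1.5,"dy": 0,"dz": 0,"twist": 0,"grip": 0},
  {"dx": 0,"dy": 0,"dz": 0,"twist": 0,"grip": 0},
])

```text
time_s: 14.35
position: [0.7184, -0.2158, 0.3623]
orientation: [-1.569, 0.003, 0.032]
force: [-0.3, -0.2, -0.7]
gripper_width: 0.001
```

```bash
python3 -c "
from h import *
go(.72,-.217,.24,.03)
s=manip.read_camera('scene'); save(s,'s7.png'); r=manip.read_camera('wrist'); save(r,'w7.png')"
```

```text
pos [ 0.7184 -0.2158  0.3623] yaw 0.0317 rpy [-1.5688  0.0032  0.0317] | twist 0.0017 then cm dx 0.16 dy 12.23 dz -0.13 t 14.35 F [-0.3 -0.2 -0.7] w 0.01
```

View pics/s7.png

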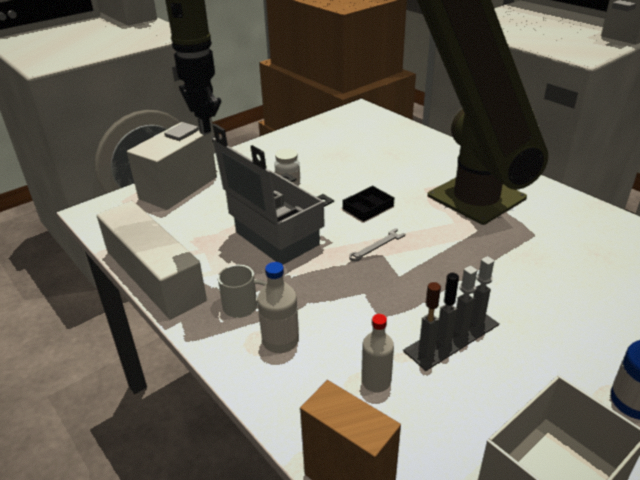

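View pics/w7.png

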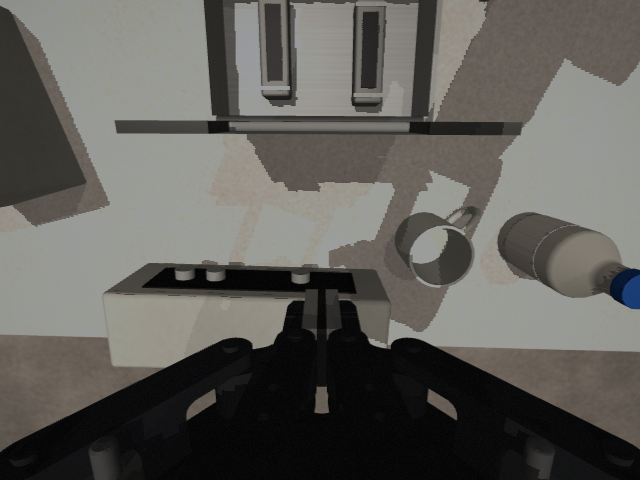

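No other magazines in either view. The lid edge is at v≈127 in the wrist image, with the fingers behind it. Lowering, then pushing gently toward the robot.

>>> step_arm([
  {"dx": 0,"dy": 2.5,"dz": 0,"twist": 0,"grip": 0},
  {"dx": 0,"dy": 2.5,"dz": 0,"twist": 0,"grip": 0},
  {"dx": 0,"dy": 2.5,"dz": 0,"twist": 0,"grip": 0},
  {"dx": 0,"dy": 2.5,"dz": 0,"twist": 0,"grip": 0},
  {"dx": 0,"dy": 1.5,"dz": 0,"twist": 0,"grip": 0},
  {"dx": -1.5,"dy": 0,"dz": 0,"twist": 0,"grip": 0},
  {"dx": -1.5,"dy": 0,"dz": 0,"twist": 0,"grip": 0},
  {"dx": -1,"dy": 0,"dz": 0,"twist": 0,"grip": 0},
  {"dx": -1,"dy": 0,"dz": 0,"twist": 0,"grip": 0},
  {"dx": -1,"dy": 0,"dz": 0,"twist": 0,"grip": 0},
  {"dx": -1,"dy": 0,"dz": 0,"twist": 0,"grip": 0},
  {"dx": -1,"dy": 0,"dz": 0,"twist": 0,"grip": 0},
  {"dx": -1,"dy": 0,"dz": 0,"twist": 0,"grip": 0},
  {"dx": -1,"dy": 0,"dz": 0,"twist": 0,"grip": 0},
  {"dx": -1,"dy": 0,"dz": 0,"twist": 0,"grip": 0},
])

```text
time_s: 15.7
position: [0.6052, -0.2197, 0.2512]
orientation: [-1.571, 0.0, 0.03]
force: [1.2, 0.0, 0.8]
gripper_width: -0.001
```

```bash
python3 -c "
from h import *
go(.52,-.222,.24,.03)
s=manip.read_camera('scene'); save(s,'s8.png',(120,50,360,270),3.3)"
```

```text
pos [ 0.6052 -0.2197  0.2512] yaw 0.0303 rpy [-1.5708e+00  1.0000e-04  3.0300e-02] | twist 0.0003 then cm dx -8.52 dy 1.12 dz 0.03 t 15.7 F [1.2 0.  0.8] w -0.01
```

View pics/s8.png

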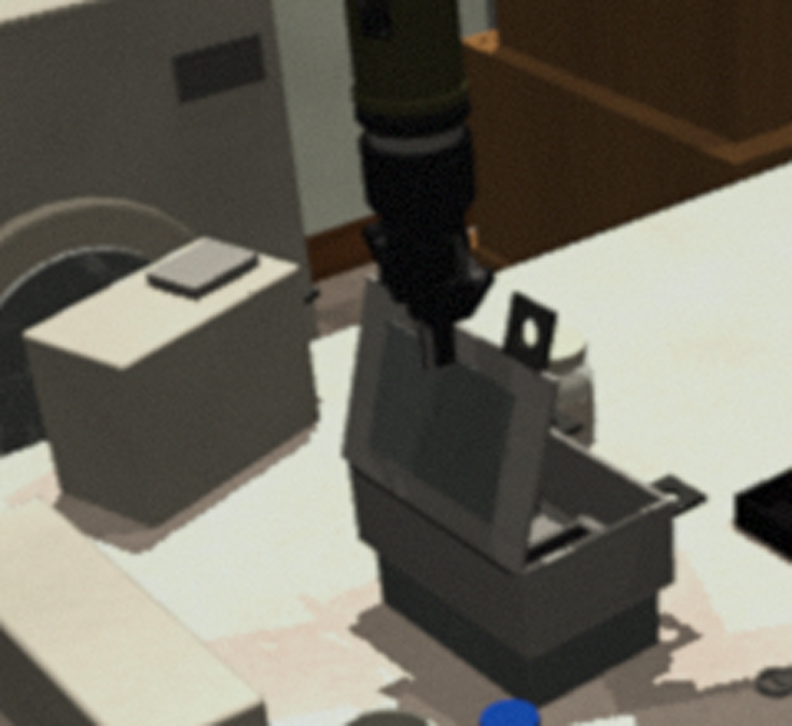

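>>> step_arm([
  {"dx": -1,"dy": 0.1,"dz": 0,"twist": 0,"grip": 0},
  {"dx": -1,"dy": 0.1,"dz": 0,"twist": 0,"grip": 0},
  {"dx": -1,"dy": 0.1,"dz": 0,"twist": 0,"grip": 0},
  {"dx": -1,"dy": 0.2,"dz": 0,"twist": 0,"grip": 0},
  {"dx": -1,"dy": 0.2,"dz": 0,"twist": 0,"grip": 0},
  {"dx": -1,"dy": 0.2,"dz": 0,"twist": 0,"grip": 0},
  {"dx": -1,"dy": 0.2,"dz": 0,"twist": 0,"grip": 0},
  {"dx": -1,"dy": 0.2,"dz": 0,"twist": 0,"grip": 0},
  {"dx": -0.8,"dy": 0.2,"dz": 0,"twist": 0,"grip": 0},
  {"dx": 0,"dy": 0,"dz": 0,"twist": 0,"grip": 0},
  {"dx": 0,"dy": 0,"dz": 0,"twist": 0,"grip": 0},
  {"dx": 0,"dy": 0,"dz": 0,"twist": 0,"grip": 0},
  {"dx": 0,"dy": 0,"dz": 0,"twist": 0,"grip": 0},
  {"dx": 0,"dy": 0,"dz": 0,"twist": 0,"grip": 0},
  {"dx": 0,"dy": 0,"dz": 0,"twist": 0,"grip": 0},
  {"dx": 0,"dy": 0,"dz": 0,"twist": 0,"grip": 0},
])

```text
time_s: 17.08
position: [0.5185, -0.2224, 0.2363]
orientation: [-1.571, -0.0, 0.03]
force: [0.5, -0.9, 0.1]
gripper_width: 0.0
```

```bash
python3 -c "
from h import *
go(.52,-.222,.24,.03)
s=manip.read_camera('scene'); save(s,'s9.png',(120,50,360,270),3.3)"
```

```text
pos [ 0.5185 -0.2224  0.2363] yaw 0.0305 rpy [-1.5708 -0.      0.0305] | twist 0.0005 then cm dx 0.15 dy -0.37 dz 0.03 t 17.08 F [ 0.5 -0.9  0.1] w 0.0
```

View pics/s9.png

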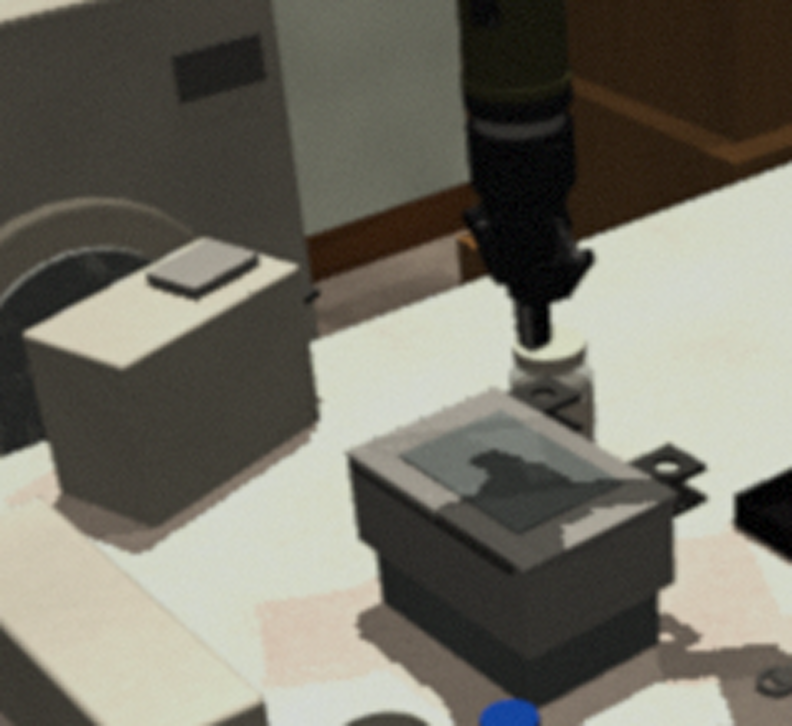

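The lid has sunk shut on the rim. From here the wrist camera should see the two eyes, so I'll measure those and the pin handles.

```bash
cat >> h.py <<'E'
E
python3 -c "
from h import *
r=manip.read_camera('wrist'); save(r,'w10.png'); W=cloud(r)
t=manip.read_camera('top'); save(t,'t10.png',(100,200,200,320),5); Wt=cloud(t)
for n,Q in(('w',W),('t',Wt)):
  m=np.abs(Q[...,2]-.142)<.006; 
  q=Q[m&(Q[...,0]>.42)&(Q[...,0]<.66)&(Q[...,1]<-.05)&(Q[...,1]>-.4)]; print(n,len(q),np.median(q[:,2]) if len(q) else '')
"
```

```text
w 54862 0.1418713696204394
t 4718 0.14362471327583515
```

View pics/w10.png

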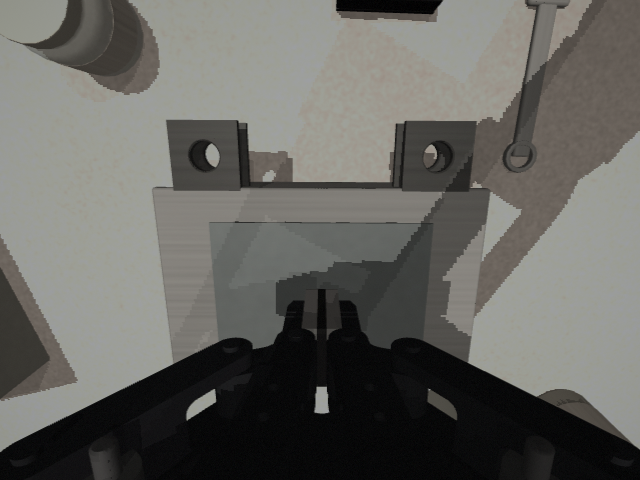

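View pics/t10.png

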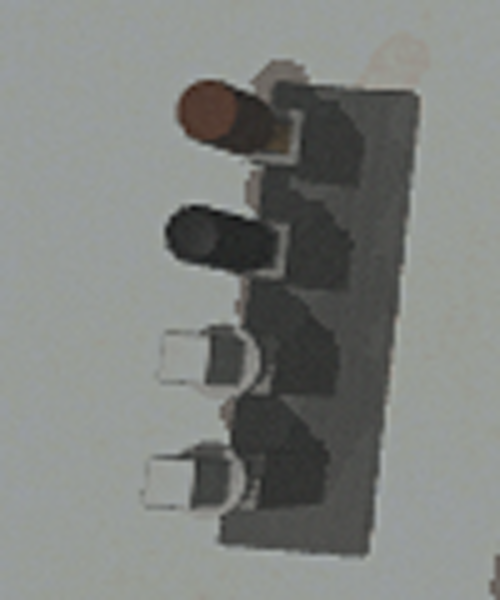

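```bash
python3 -c "
from h import *
r=manip.read_camera('wrist'); W=cloud(r)
for u0,v0 in((205,155),(438,155)):
  sub=(W[v0-25:v0+26,u0-25:u0+26,2]<.1385).astype(np.uint8)
  n,l,s,c=cv2.connectedComponentsWithStats(sub); i=l[25,25]; u,v=c[i]+[u0-25,v0-25]; print(s[i], onz(r,u,v,.142).round(4), 'dia', s[i,2:4]*(r['T'][2][3]-.142)/r['fx'])
t=manip.read_camera('top'); W=cloud(t)
for u,v in((136.8,271.4),(133.7,296.6)): print('handle top',onz(t,u,v,.176).round(4), W[int(v),int(u)].round(4))
go(.465,.316,.3,None)
"

```

```text
[ 10  11  30  30 671] [ 0.4578 -0.2976  0.142 ] dia [0.01971716 0.01971716]
[ 10  12  29  30 671] [ 0.454  -0.1493  0.142 ] dia [0.01905993 0.01971716]
handle top [0.4645 0.3174 0.176 ] [0.4652 0.3182 0.1784]
handle top [0.4139 0.3214 0.176 ] [0.4151 0.3223 0.1776]
pos [ 0.5182 -0.2224  0.2363] yaw 0.0303 rpy [-1.5708e+00  1.0000e-04  3.0300e-02] | twist 0.0 then cm dx -3.69 dy -6.37 dz 53.98 t 17.33 F [-0.1  0.9  0.2] w -0.02
```

Eye holes come out at left (0.454,-0.149) and right (0.458,-0.298), within 2 mm of the lugs. The pin handles are at (0.4645,0.317) and (0.414,0.321). Moving over the holder for a close look.

>>> step_arm([
  {"dx": 0,"dy": -2.5,"dz": 0,"twist": 0,"grip": 0},
  {"dx": 0,"dy": -2.5,"dz": 1,"twist": 0.09,"grip": 3},
  {"dx": 0.1,"dy": -0.2,"dz": 3,"twist": 0,"grip": 5},
  {"dx": 0.1,"dy": 0,"dz": 3,"twist": 0,"grip": 5},
  {"dx": 0.1,"dy": 0,"dz": 3,"twist": 0,"grip": 5},
  {"dx": 0.1,"dy": 0,"dz": 3,"twist": 0,"grip": 5},
  {"dx": 0.1,"dy": 0,"dz": 3,"twist": 0,"grip": 5},
  {"dx": 0.1,"dy": 0,"dz": 3,"twist": 0,"grip": 5},
  {"dx": 0.1,"dy": 0,"dz": 3,"twist": 0,"grip": 5},
  {"dx": 0.1,"dy": 0,"dz": 3,"twist": 0,"grip": 5},
  {"dx": 0.1,"dy": 0,"dz": 3,"twist": 0,"grip": 5},
  {"dx": 0.1,"dy": 0,"dz": 3,"twist": 0,"grip": 5},
  {"dx": 0.1,"dy": 0,"dz": 3,"twist": 0,"grip": 5},
  {"dx": 0.1,"dy": 0,"dz": 3,"twist": 0,"grip": 5},
  {"dx": 0.1,"dy": 0,"dz": 3,"twist": 0,"grip": 5},
  {"dx": 0.1,"dy": 0,"dz": 3,"twist": 0,"grip": 5},
  {"dx": 0.1,"dy": 0,"dz": 3,"twist": 0,"grip": 5},
  {"dx": 0.1,"dy": 0,"dz": 3,"twist": 0,"grip": 5},
  {"dx": 0.1,"dy": 0,"dz": 3,"twist": 0,"grip": 5},
  {"dx": 0.1,"dy": 0,"dz": 2,"twist": 0,"grip": 5},
])

```text
time_s: 19.0
position: [0.5674, 0.3185, 0.2881]
orientation: [-1.57, 0.0, -0.058]
force: [-0.2, 0.5, 0.0]
gripper_width: 0.588
```

```bash
python3 -c "
from h import *
go(.465,.317,.3,None)
r=manip.read_camera('wrist'); save(r,'w11.png')
"

```

```text
pos [0.5674 0.3185 0.2881] yaw -0.0583 rpy [-1.5696e+00  1.0000e-04 -5.8300e-02] | twist 0.0 then cm dx -10.21 dy -1.19 dz -0.75 t 19.0 F [-0.2  0.5  0. ] w 5.02
```

View pics/w11.png

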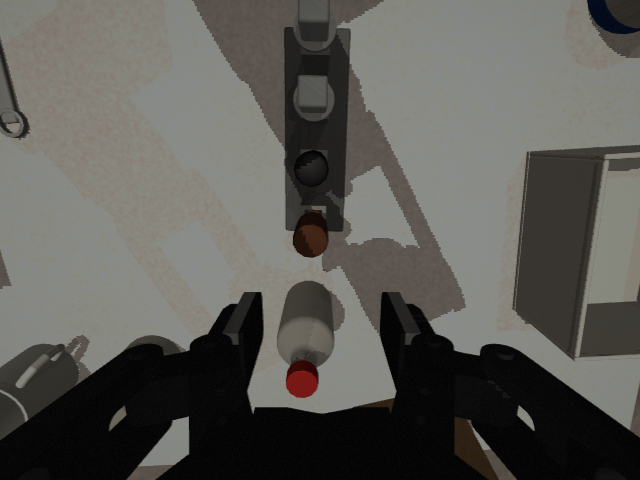

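Two pins with square handles at (313,90) and (315,15), with the driver and brush nearer the spray bottle. I'm shifting back for a straight view of the pins.

>>> step_arm([
  {"dx": -2.5,"dy": 0,"dz": 0,"twist": 0,"grip": 5},
  {"dx": -2.5,"dy": 0,"dz": 0,"twist": 0,"grip": 5},
  {"dx": -2,"dy": 0,"dz": 0,"twist": 0,"grip": 5},
  {"dx": 0,"dy": 0,"dz": 0,"twist": 0,"grip": 5},
  {"dx": 0,"dy": 0,"dz": 0,"twist": 0,"grip": 5},
])

```text
time_s: 19.47
position: [0.4969, 0.3198, 0.2887]
orientation: [-1.571, -0.001, -0.059]
force: [0.5, 0.6, 0.1]
gripper_width: 0.588
```

```bash
python3 -c "
from h import *
r=manip.read_camera('wrist'); save(r,'w12.png',(220,20,420,300),2.1); W=cloud(r)
z=W[...,2]
m=((z>.172)&(z<.181)).astype(np.uint8); n,l,s,c=cv2.connectedComponentsWithStats(m)
for i in range(1,n):
  if s[i,4]>100:
    p=W[l==i]; print(s[i,4],c[i].round(1),(lambda q:(np.round(q[0],1),np.round(q[1],1),round(q[2],1)))(cv2.minAreaRect((p[:,:2]*1000).astype(np.float32))), onz(r,*c[i],.176).round(4), np.median(p[:,2]).round(4), 'imgang',round(cv2.minAreaRect(np.argwhere(l==i)[:,::-1].astype(np.float32))[2],1))
go(.465,.317,.3,None)
"

```

```text
903 [318.4 123.1] (array([413.7, 323.6]), array([19.8, 20.1]), 85.8) [0.4136 0.3235 0.176 ] 0.175 imgang 90.0
766 [317.3 196.5] (array([463.7, 319.8]), array([19.4, 20.2]), 85.9) [0.4629 0.3198 0.176 ] 0.1751 imgang 90.0
102 [316.5 251.9] (array([504.2, 316.4]), array([20.8,  6.4]), 84.9) [0.5037 0.3166 0.176 ] 0.1766 imgang 2.1
168 [315.3 313.2] (array([555.5, 312.6]), array([25.2, 11.3]), 82.3) [0.5534 0.3125 0.176 ] 0.177 imgang 1.8
pos [0.498  0.3198 0.2887] yaw -0.0593 rpy [-1.5705e+00 -1.3000e-03 -5.9300e-02] | twist 0.0 then cm dx -3.27 dy -1.13 dz -0.47 t 19.52 F [-0.1 -0.3 -0.2] w 5.04
```

View pics/w12.png

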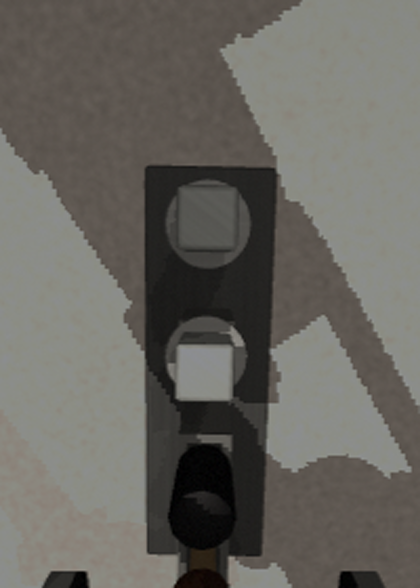

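Both handles read 20x20 mm, tops at 0.175, yaw -4.1°, with B at (0.4137,0.3235) and A at (0.4637,0.3197). I'm taking B first.

>>> step_arm([
  {"dx": -2.2,"dy": 0,"dz": -0.07,"twist": 0.013,"grip": 5},
  {"dx": -2.2,"dy": 0,"dz": -0.07,"twist": 0,"grip": 5},
  {"dx": -2.2,"dy": 0,"dz": -0.07,"twist": 0,"grip": 5},
  {"dx": -1.85,"dy": 0,"dz": -0.06,"twist": 0,"grip": 5},
  {"dx": 0,"dy": 2,"dz": 0,"twist": 0,"grip": 5},
  {"dx": 0,"dy": 2,"dz": 0,"twist": 0,"grip": 5},
  {"dx": 0,"dy": 2,"dz": 0,"twist": 0,"grip": 5},
  {"dx": 0,"dy": 2,"dz": 0,"twist": 0,"grip": 5},
  {"dx": 0,"dy": 0,"dz": 0,"twist": 0,"grip": 5},
])

```text
time_s: 20.27
position: [0.4121, 0.3213, 0.2046]
orientation: [-1.575, 0.005, -0.074]
force: [-0.1, -0.4, -0.3]
gripper_width: 0.586
```

```bash
python3 -c "
from h import *
go(.4137,.323,.142,-.072)
r=manip.read_camera('wrist'); save(r,'w13.png')
"

```

```text
pos [0.4121 0.3213 0.2046] yaw -0.0737 rpy [-1.5752  0.0052 -0.0737] | twist -0.0017 then cm dx 0.14 dy 6.26 dz 0.18 t 20.27 F [-0.1 -0.4 -0.3] w 5.0
```

View pics/w13.png

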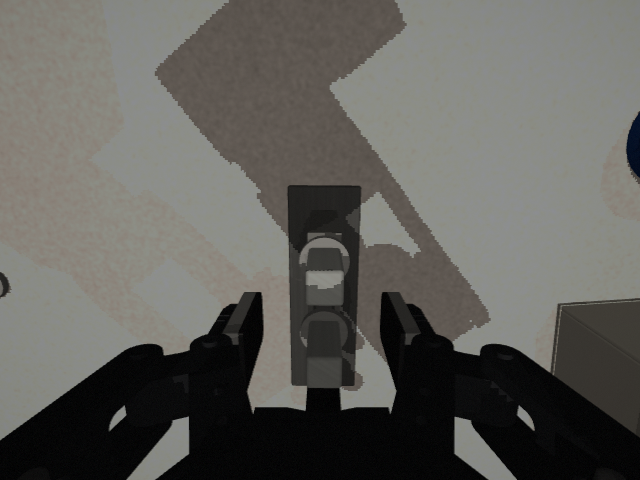

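>>> step_arm([
  {"dx": 0.1,"dy": 1.5,"dz": 0.15,"twist": 0,"grip": 5},
  {"dx": 0,"dy": 1.5,"dz": 0,"twist": 0,"grip": 5},
  {"dx": 0,"dy": 1.5,"dz": 0,"twist": 0,"grip": 5},
  {"dx": 0,"dy": 1.2,"dz": 0,"twist": 0,"grip": 5},
  {"dx": 0,"dy": 0.5,"dz": 0,"twist": 0,"grip": 5},
  {"dx": 0,"dy": 0,"dz": 0,"twist": 0,"grip": 5},
  {"dx": 0,"dy": 0,"dz": 0,"twist": 0,"grip": 1.5},
  {"dx": 0,"dy": 0,"dz": 0,"twist": 0,"grip": 1.5},
  {"dx": 0,"dy": 0,"dz": 0,"twist": 0,"grip": 1.5},
  {"dx": 0,"dy": 0,"dz": 0,"twist": 0,"grip": 1.5},
  {"dx": 0,"dy": 0,"dz": 0,"twist": 0,"grip": 1.5},
  {"dx": 0,"dy": 0,"dz": 0,"twist": 0,"grip": 1.5},
], force=60)

```text
time_s: 21.32
position: [0.4152, 0.325, 0.1477]
orientation: [-1.569, -0.002, -0.073]
force: [0.6, -0.7, 6.2]
gripper_width: 0.226
```

```bash
python3 -c "
from h import *
go(.4137,.323,.142,-.072)
"

```

```text
pos [0.4152 0.325  0.1477] yaw -0.0727 rpy [-1.569  -0.0025 -0.0727] | twist -0.0007 then cm dx -0.14 dy 0.57 dz -0.21 t 21.32 F [ 0.6 -0.7  6.2] w 1.93
```

>>> step_arm([
  {"dx": 0,"dy": -0.5,"dz": 0,"twist": 0,"grip": 1.5},
  {"dx": 0,"dy": -1,"dz": 0,"twist": 0,"grip": 1.5},
  {"dx": 0,"dy": -1.5,"dz": 0,"twist": 0,"grip": 1.5},
  {"dx": 0,"dy": -1.5,"dz": 0,"twist": 0,"grip": 1.5},
  {"dx": 0,"dy": -1.5,"dz": 0,"twist": 0,"grip": 1.5},
  {"dx": 0,"dy": -1.5,"dz": 0,"twist": 0,"grip": 1.5},
  {"dx": 0,"dy": -1.5,"dz": 0,"twist": 0,"grip": 1.5},
  {"dx": 0,"dy": -1.5,"dz": 0,"twist": 0,"grip": 1.5},
  {"dx": 0,"dy": -1.5,"dz": 0,"twist": 0,"grip": 1.5},
  {"dx": 0,"dy": -1.5,"dz": 0,"twist": 0,"grip": 1.5},
  {"dx": 0,"dy": -1.5,"dz": 0,"twist": 0,"grip": 1.5},
  {"dx": 0,"dy": -1.2,"dz": 0,"twist": 0,"grip": 1.5},
])

```text
time_s: 22.32
position: [0.4139, 0.3243, 0.31]
orientation: [-1.57, -0.0, -0.073]
force: [0.6, 0.5, -2.1]
gripper_width: 0.221
```

```bash
python3 -c "
from h import *
go(.458,-.298,.305,.03)
r=manip.read_camera('wrist'); save(r,'w14.png')
r=manip.read_camera('scene'); save(r,'s14.png',(380,80,560,380),2)
"

```

```text
pos [0.4139 0.3243 0.31  ] yaw -0.0727 rpy [-1.5704e+00 -3.0000e-04 -7.2700e-02] | twist -0.1027 then cm dx 2.54 dy 0.50 dz -62.33 t 22.32 F [ 0.6  0.5 -2.1] w 1.88
```

View pics/w14.png

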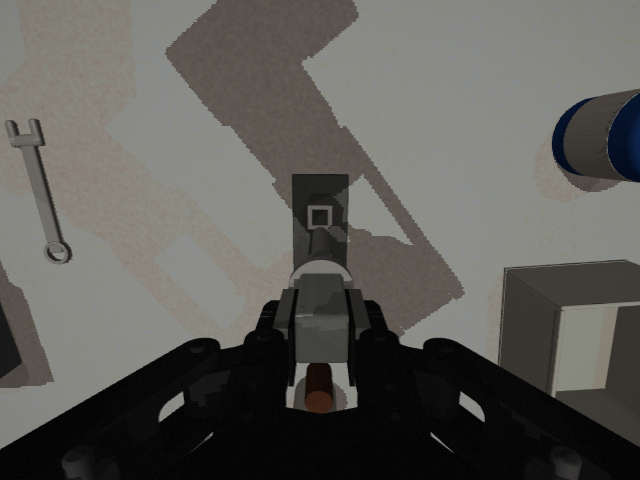

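View pics/s14.png

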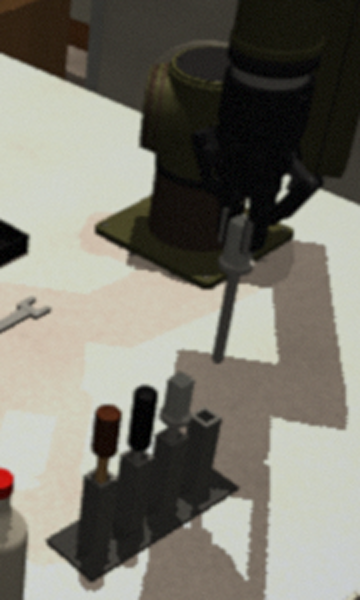

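Pin B is out of its cup. In the scene crop the shaft seems to lean a bit, so I'm measuring its axis from the depth points.

```bash
cat >> h.py <<'E'
def pinaxis(cam="scene"):
    s=manip.get_state(); p=s["position"]; r=manip.read_camera(cam); W=cloud(r)
    for a,b in((.045,.060),(.065,.080),(.085,.100),(.105,.120),(.12,.135)):
        lo=p[2]-b; hi=p[2]-a
        m=(W[...,2]>lo)&(W[...,2]<hi)&(np.hypot(W[...,0]-p[0],W[...,1]-p[1])<.04)
        q=W[m]; 
        if len(q)>3: print("below tcp %.3f"%((a+b)/2),len(q),"off mm",((np.median(q[:,:2],0)-p[:2])*1000).round(1))
    # camera dir for surface correction
    d=r["T"][:2,3]-p[:2]; print("toward cam",(d/np.linalg.norm(d)).round(2))
E
python3 -c "
from h import *
pinaxis(); pinaxis('top')"
```

```text
below tcp 0.052 41 off mm [2.6 2.6]
below tcp 0.073 37 off mm [2.9 2.9]
below tcp 0.092 42 off mm [3.2 2.9]
below tcp 0.112 41 off mm [2.7 3. ]
below tcp 0.128 32 off mm [2.6 2.9]
toward cam [0.86 0.51]
below tcp 0.073 19 off mm [-0.2 -6.2]
below tcp 0.092 17 off mm [-0.4 -6. ]
below tcp 0.112 18 off mm [ 1.  -6.1]
below tcp 0.128 13 off mm [-1.1 -6.4]
toward cam [ 0.06 -1.  ]
```

The pin hangs vertically, within about 1 mm of the TCP. Carrying it to the right eye.

>>> step_arm([
  {"dx": 0,"dy": 0,"dz": 0,"twist": -0.05,"grip": 1.5},
  {"dx": 0,"dy": 0,"dz": 0,"twist": -0.053,"grip": 1.5},
  {"dx": 0.1,"dy": 0,"dz": -1.5,"twist": 0,"grip": 1.5},
  {"dx": 0.12,"dy": 0,"dz": -3,"twist": 0,"grip": 1.5},
  {"dx": 0.12,"dy": 0,"dz": -3,"twist": 0,"grip": 1.5},
  {"dx": 0.12,"dy": 0,"dz": -3,"twist": 0,"grip": 1.5},
  {"dx": 0.12,"dy": 0,"dz": -3,"twist": 0,"grip": 1.5},
  {"dx": 0.12,"dy": 0,"dz": -3,"twist": 0,"grip": 1.5},
  {"dx": 0.12,"dy": 0,"dz": -3,"twist": 0,"grip": 1.5},
  {"dx": 0.12,"dy": 0,"dz": -3,"twist": 0,"grip": 1.5},
  {"dx": 0.12,"dy": 0,"dz": -3,"twist": 0,"grip": 1.5},
  {"dx": 0.12,"dy": 0,"dz": -3,"twist": 0,"grip": 1.5},
  {"dx": 0.12,"dy": 0,"dz": -3,"twist": 0,"grip": 1.5},
  {"dx": 0.12,"dy": 0,"dz": -3,"twist": 0,"grip": 1.5},
  {"dx": 0.12,"dy": 0,"dz": -3,"twist": 0,"grip": 1.5},
  {"dx": 0.12,"dy": 0,"dz": -3,"twist": 0,"grip": 1.5},
  {"dx": 0.12,"dy": 0,"dz": -3,"twist": 0,"grip": 1.5},
  {"dx": 0.12,"dy": 0,"dz": -3,"twist": 0,"grip": 1.5},
  {"dx": 0.12,"dy": 0,"dz": -3,"twist": 0,"grip": 1.5},
  {"dx": 0.12,"dy": 0,"dz": -3,"twist": 0,"grip": 1.5},
])

```text
time_s: 24.18
position: [0.4504, -0.2008, 0.3069]
orientation: [-1.569, 0.002, 0.03]
force: [0.4, -0.0, -1.1]
gripper_width: 0.225
```

```bash
python3 -c "
from h import *
go(.459,-.298,.305,.03)
"

```

```text
pos [ 0.4504 -0.2008  0.3069] yaw 0.03 rpy [-1.5692  0.0024  0.03  ] | twist -0.0 then cm dx 0.57 dy 0.19 dz -9.75 t 24.18 F [ 0.4 -0.  -1.1] w 1.92
```

>>> step_arm([
  {"dx": 0.15,"dy": 0,"dz": -2.5,"twist": 0,"grip": 1.5},
  {"dx": 0.15,"dy": 0,"dz": -2.5,"twist": 0,"grip": 1.5},
  {"dx": 0.15,"dy": 0,"dz": -2,"twist": 0,"grip": 1.5},
  {"dx": 0.12,"dy": 0,"dz": -1.5,"twist": 0,"grip": 1.5},
  {"dx": 0,"dy": 0,"dz": -1,"twist": 0,"grip": 1.5},
  {"dx": 0,"dy": 0,"dz": 0,"twist": 0,"grip": 1.5},
  {"dx": 0,"dy": 0,"dz": 0,"twist": 0,"grip": 1.5},
  {"dx": 0,"dy": 0,"dz": 0,"twist": 0,"grip": 1.5},
])

```text
time_s: 24.85
position: [0.4597, -0.2933, 0.308]
orientation: [-1.569, 0.001, 0.031]
force: [-0.3, 0.2, -0.1]
gripper_width: 0.221
```

```bash
python3 -c "
from h import *
go(.459,-.298,.305,.03)
pinaxis()
r=manip.read_camera('wrist'); save(r,'w15.png')
r=manip.read_camera('top'); save(r,'t15.png',(320,150,490,310),4.5)
r=manip.read_camera('scene'); save(r,'s15.png',(220,70,380,250),4)
"

```

```text
pos [ 0.4597 -0.2933  0.308 ] yaw 0.0308 rpy [-1.5694e+00  7.0000e-04  3.0800e-02] | twist 0.0008 then cm dx -0.09 dy 0.30 dz -0.47 t 24.85 F [-0.3  0.2 -0.1] w 1.89
below tcp 0.052 26 off mm [1.1 3.5]
below tcp 0.073 22 off mm [1.5 3.2]
below tcp 0.092 25 off mm [1.3 3. ]
below tcp 0.112 28 off mm [0.1 2.2]
below tcp 0.128 21 off mm [1.8 1.7]
toward cam [0.58 0.81]
```

View pics/w15.png

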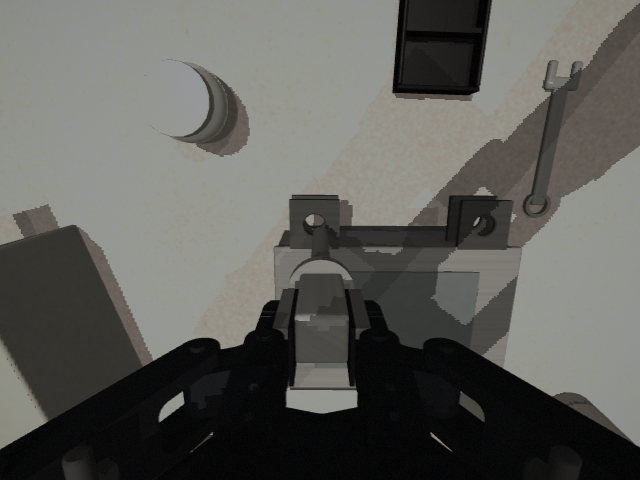

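View pics/s15.png

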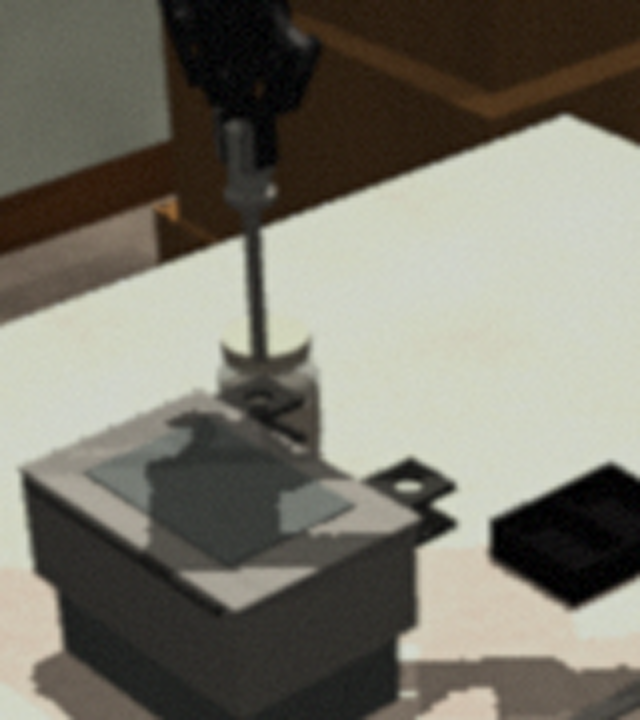

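```bash
python3 -c "
from h import *
r=manip.read_camera('wrist'); save(r,'w16.png',(270,180,370,280),6)
go(.459,-.298,.305,.03)
for u,v,z in((320,228,.17),(315,221,.142)): print(onz(r,u,v,z).round(4))
pinaxis('wrist')
"

```

```text
pos [ 0.4601 -0.2937  0.3086] yaw 0.0312 rpy [-1.5709e+00 -4.0000e-04  3.1200e-02] | twist 0.0012 then cm dx -0.12 dy 0.36 dz -0.42 t 25.1 F [-0.6  0.1 -1.8] w 1.88
[ 0.4549 -0.2938  0.17  ]
[ 0.4552 -0.2983  0.142 ]
below tcp 0.052 17 off mm [-7.7 -0.1]
below tcp 0.073 118 off mm [-7.1 -0.2]
below tcp 0.092 95 off mm [-7.  -0.2]
below tcp 0.112 78 off mm [-7.  -0.3]
below tcp 0.128 56 off mm [-6.7 -0.4]
toward cam [-1.   -0.02]
```

View pics/w16.png

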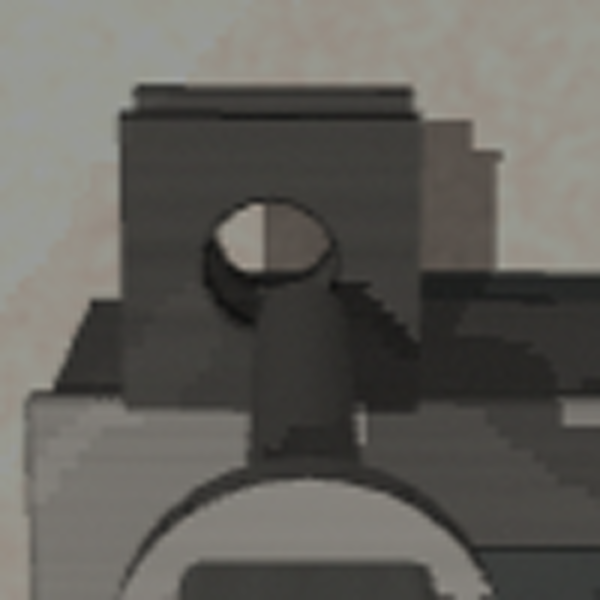

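The eye centre is at (0.4575,-0.298) and the shaft tip at about (0.4588,-0.294), so a 4 mm shift to -y is needed before lowering.

>>> step_arm([
  {"dx": -0.12,"dy": 0,"dz": -0.4,"twist": 0,"grip": 1.5},
  {"dx": 0,"dy": 1,"dz": 0,"twist": 0,"grip": 1.5},
  {"dx": 0,"dy": 0,"dz": 0,"twist": 0,"grip": 1.5},
  {"dx": 0,"dy": 0,"dz": 0,"twist": 0,"grip": 1.5},
  {"dx": 0,"dy": 0,"dz": 0,"twist": 0,"grip": 1.5},
])

```text
time_s: 25.57
position: [0.4588, -0.2985, 0.2979]
orientation: [-1.57, 0.001, 0.03]
force: [-0.4, 0.6, -1.6]
gripper_width: 0.224
```

```bash
python3 -c "
from h import *
r=manip.read_camera('wrist'); save(r,'w17.png',(270,180,370,280),6)
go(.459,-.2976,.29,.03)
pinaxis('wrist')
"

```

```text
pos [ 0.4589 -0.2986  0.2981] yaw 0.0301 rpy [-1.5705e+00  3.0000e-04  3.0100e-02] | twist 0.0001 then cm dx 0.01 dy 0.81 dz 0.10 t 25.62 F [-0.2  0.  -2. ] w 1.88
below tcp 0.052 19 off mm [-7.6 -0.1]
below tcp 0.073 117 off mm [-7.1 -0.2]
below tcp 0.092 91 off mm [-7.  -0.2]
below tcp 0.112 75 off mm [-7.  -0.3]
below tcp 0.128 60 off mm [-6.9 -0.3]
toward cam [-1.   -0.02]
```

View pics/w17.png

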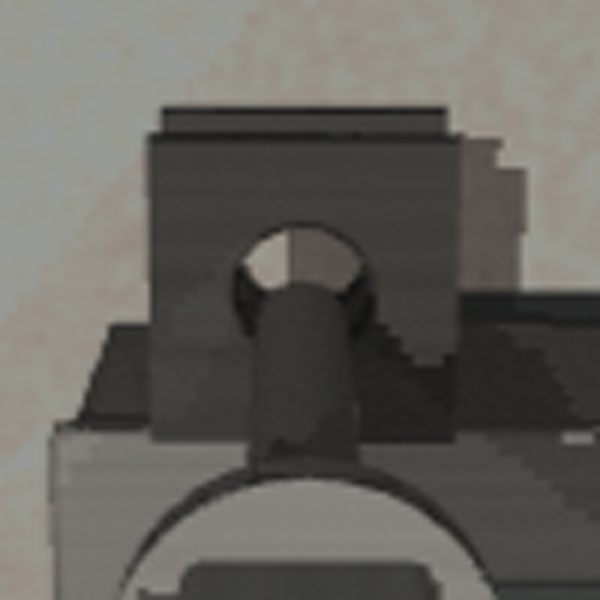

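The shaft is laterally centred in the hole. Lowering in stages while watching the force.

>>> step_arm([
  {"dx": 0,"dy": 0.6,"dz": 0.05,"twist": 0,"grip": 1.5},
  {"dx": 0,"dy": 0.6,"dz": 0,"twist": 0,"grip": 1.5},
  {"dx": 0,"dy": 0.6,"dz": 0,"twist": 0,"grip": 1.5},
  {"dx": 0,"dy": 0.6,"dz": 0,"twist": 0,"grip": 1.5},
  {"dx": 0,"dy": 0.6,"dz": 0,"twist": 0,"grip": 1.5},
  {"dx": 0,"dy": 0,"dz": 0,"twist": 0,"grip": 1.5},
])

```text
time_s: 26.17
position: [0.4581, -0.2974, 0.2664]
orientation: [-1.569, 0.003, 0.03]
force: [-0.9, 0.7, -2.2]
gripper_width: 0.219
```

```bash
python3 -c "
from h import *
r=manip.read_camera('wrist'); save(r,'w18.png',(270,180,370,280),6)
go(.459,-.2976,.166,.03)
"

```

```text
pos [ 0.4584 -0.2977  0.2672] yaw 0.0302 rpy [-1.5693  0.0018  0.0302] | twist 0.0002 then cm dx 0.06 dy 10.12 dz 0.00 t 26.22 F [ 0.5  0.1 -1.1] w 1.92
```

View pics/w18.png

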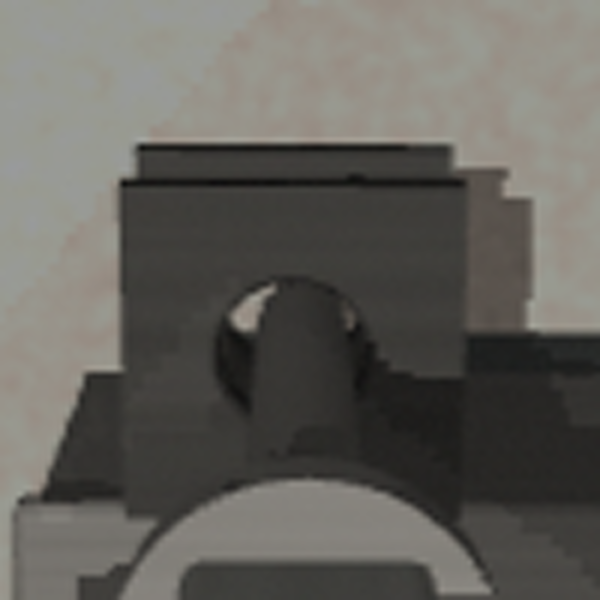

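>>> step_arm([
  {"dx": 0,"dy": 0.8,"dz": -0.08,"twist": 0,"grip": 1.5},
  {"dx": 0,"dy": 0.8,"dz": 0,"twist": 0,"grip": 1.5},
  {"dx": 0,"dy": 0.8,"dz": 0,"twist": 0,"grip": 1.5},
  {"dx": 0,"dy": 0.8,"dz": 0,"twist": 0,"grip": 1.5},
  {"dx": 0,"dy": 0.8,"dz": 0,"twist": 0,"grip": 1.5},
  {"dx": 0,"dy": 0,"dz": 0,"twist": 0,"grip": 1.5},
])

```text
time_s: 26.72
position: [0.4578, -0.298, 0.226]
orientation: [-1.568, 0.003, 0.03]
force: [-0.7, -0.5, -2.1]
gripper_width: 0.221
```

```bash
python3 -c "
from h import *
go(.459,-.2976,.166,.03)
"

```

```text
pos [ 0.4578 -0.298   0.226 ] yaw 0.0302 rpy [-1.5683  0.0031  0.0302] | twist 0.0002 then cm dx 0.12 dy 6.00 dz 0.04 t 26.72 F [-0.7 -0.5 -2.1] w 1.89
```

>>> step_arm([
  {"dx": 0.05,"dy": 1,"dz": 0,"twist": 0,"grip": 1.5},
  {"dx": 0,"dy": 1,"dz": 0,"twist": 0,"grip": 1.5},
  {"dx": 0,"dy": 1,"dz": 0,"twist": 0,"grip": 1.5},
  {"dx": 0,"dy": 1,"dz": 0,"twist": 0,"grip": 1.5},
  {"dx": 0,"dy": 0.7,"dz": 0,"twist": 0,"grip": 1.5},
  {"dx": 0,"dy": 0.5,"dz": 0,"twist": 0,"grip": 1.5},
  {"dx": 0,"dy": 0.3,"dz": 0,"twist": 0,"grip": 1.5},
  {"dx": 0,"dy": 0,"dz": 0,"twist": 0,"grip": 1.5},
])

```text
time_s: 27.38
position: [0.4592, -0.2986, 0.1725]
orientation: [-1.57, 0.001, 0.03]
force: [0.4, -0.5, -1.2]
gripper_width: 0.222
```

```bash
python3 -c "
from h import *
go(.459,-.2976,.166,.03)
"

```

```text
pos [ 0.4592 -0.2986  0.1725] yaw 0.0302 rpy [-1.57e+00  1.10e-03  3.02e-02] | twist 0.0002 then cm dx -0.01 dy 0.65 dz 0.10 t 27.38 F [ 0.4 -0.5 -1.2] w 1.9
```

>>> step_arm([
  {"dx": 0,"dy": 0.3,"dz": 0,"twist": 0,"grip": 1.5},
  {"dx": 0,"dy": 0.2,"dz": 0,"twist": 0,"grip": 1.5},
  {"dx": 0,"dy": 0.15,"dz": 0,"twist": 0,"grip": 1.5},
  {"dx": 0,"dy": 0,"dz": 0,"twist": 0,"grip": 1.5},
  {"dx": 0,"dy": 0,"dz": 0,"twist": 0,"grip": 1.5},
])

```text
time_s: 27.8
position: [0.4595, -0.2989, 0.1669]
orientation: [-1.571, -0.0, 0.03]
force: [-0.1, -0.1, -1.7]
gripper_width: 0.221
```

```bash
python3 -c "
from h import *
go(.459,-.2976,.166,.03)
r=manip.read_camera('scene'); save(r,'s19.png',(220,70,380,250),4)
"

```

```text
pos [ 0.4595 -0.2989  0.1669] yaw 0.0302 rpy [-1.5709e+00 -1.0000e-04  3.0200e-02] | twist 0.0002 then cm dx -0.05 dy 0.09 dz 0.13 t 27.8 F [-0.1 -0.1 -1.7] w 1.88
```

View pics/s19.png

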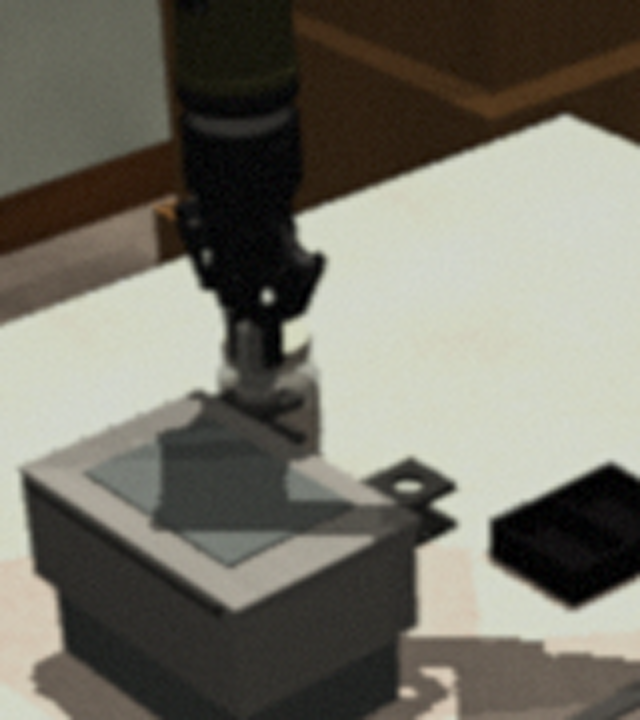

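Nearly seated. Lowering in 1–2 mm rows until it touches, then releasing.

>>> step_arm([
  {"dx": -0.05,"dy": 0.1,"dz": 0.1,"twist": 0,"grip": 1.5},
  {"dx": 0,"dy": 0.1,"dz": 0,"twist": 0,"grip": 1.5},
  {"dx": 0,"dy": 0.1,"dz": 0,"twist": 0,"grip": 1.5},
  {"dx": 0,"dy": 0,"dz": 0,"twist": 0,"grip": 1.5},
  {"dx": 0,"dy": 0,"dz": 0,"twist": 0,"grip": 1.5},
])

```text
time_s: 28.27
position: [0.459, -0.2978, 0.1648]
orientation: [-1.571, -0.0, 0.03]
force: [-1.4, 1.4, 4.8]
gripper_width: 0.224
```

```bash
python3 -c "
from h import *
go(.459,-.2976,.166,.03)
"

```

```text
pos [ 0.459  -0.2978  0.1648] yaw 0.0303 rpy [-1.5711e+00 -5.0000e-04  3.0300e-02] | twist 0.0003 then cm dx 0.00 dy -0.12 dz 0.02 t 28.27 F [-1.4  1.4  4.8] w 1.91
```

Contact at TCP z 0.165, as expected for a seated collar. Releasing and returning for pin A.

>>> step_arm([
  {"dx": 0,"dy": 0,"dz": 0,"twist": 0,"grip": 4},
  {"dx": 0,"dy": 0,"dz": 0,"twist": 0,"grip": 4},
  {"dx": 0,"dy": 0,"dz": 0,"twist": 0,"grip": 4},
  {"dx": 0,"dy": -0.7,"dz": 0,"twist": 0,"grip": 4},
  {"dx": 0,"dy": -1.5,"dz": 0,"twist": 0,"grip": 4},
  {"dx": 0,"dy": -2.5,"dz": 0,"twist": 0,"grip": 4},
  {"dx": 0,"dy": -2.5,"dz": 0,"twist": 0,"grip": 4},
  {"dx": 0,"dy": -2.5,"dz": 0,"twist": 0,"grip": 4},
  {"dx": 0,"dy": -2,"dz": 0,"twist": 0,"grip": 4},
  {"dx": 0,"dy": 0,"dz": 0,"twist": 0,"grip": 5},
])

```text
time_s: 29.1
position: [0.4613, -0.2996, 0.2861]
orientation: [-1.577, -0.007, 0.03]
force: [0.0, -0.1, 0.3]
gripper_width: 0.578
```

```bash
python3 -c "
from h import *
r=manip.read_camera('scene'); save(r,'s20.png',(220,70,380,250),4)
r=manip.read_camera('wrist'); save(r,'w20.png',(220,150,420,350),3)
go(.498,.317,.288,-.072)
"

```

```text
pos [ 0.4594 -0.2982  0.2819] yaw 0.0303 rpy [-1.5724 -0.0019  0.0303] | twist 0.1023 then cm dx -0.57 dy -0.61 dz 61.64 t 29.2 F [-0.3 -0.3 -0.3] w 5.01
```

View pics/s20.png

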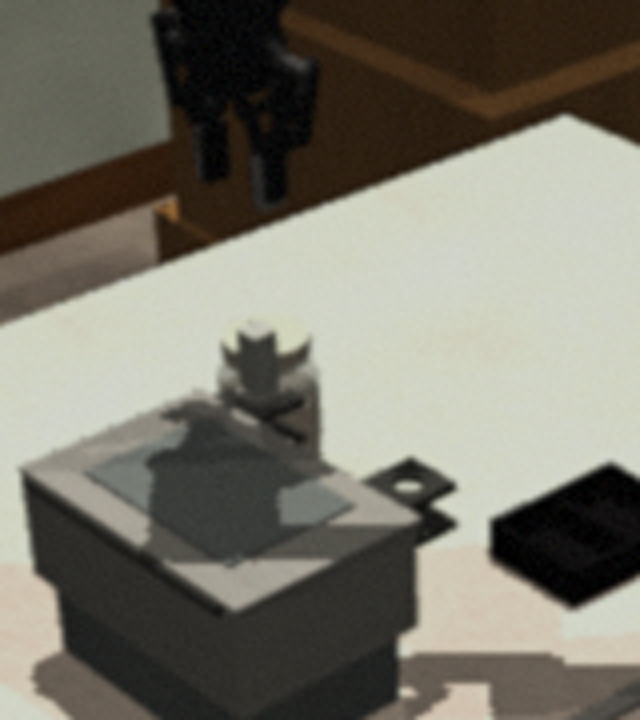

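View pics/w20.png

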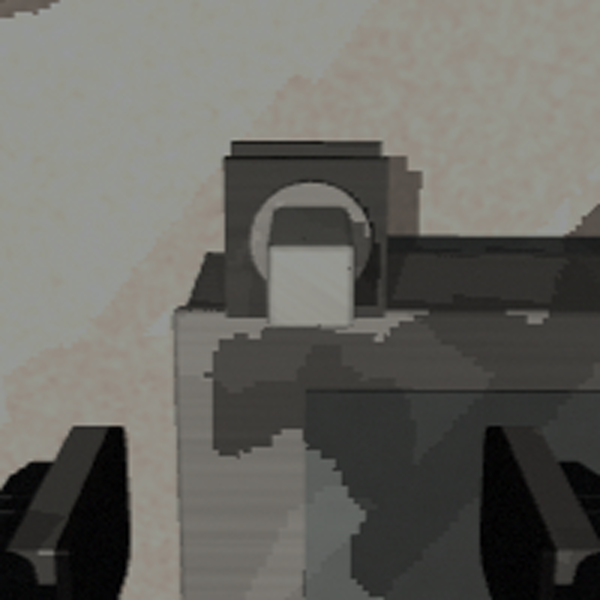

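Pin B's collar sits on the right eye. Moving over pin A.

>>> step_arm([
  {"dx": 0,"dy": 0,"dz": 0,"twist": 0.102,"grip": 5},
  {"dx": -0.2,"dy": 0,"dz": 3,"twist": 0,"grip": 5},
  {"dx": -0.2,"dy": 0,"dz": 3.2,"twist": 0,"grip": 5},
  {"dx": -0.2,"dy": 0,"dz": 3.2,"twist": 0,"grip": 5},
  {"dx": -0.2,"dy": 0,"dz": 3.2,"twist": 0,"grip": 5},
  {"dx": -0.2,"dy": 0,"dz": 3.2,"twist": 0,"grip": 5},
  {"dx": -0.2,"dy": 0,"dz": 3.2,"twist": 0,"grip": 5},
  {"dx": -0.2,"dy": 0,"dz": 3.2,"twist": 0,"grip": 5},
  {"dx": -0.2,"dy": 0,"dz": 3.2,"twist": 0,"grip": 5},
  {"dx": -0.2,"dy": 0,"dz": 3.2,"twist": 0,"grip": 5},
  {"dx": -0.2,"dy": 0,"dz": 3.2,"twist": 0,"grip": 5},
  {"dx": -0.2,"dy": 0,"dz": 3.2,"twist": 0,"grip": 5},
  {"dx": -0.2,"dy": 0,"dz": 3.2,"twist": 0,"grip": 5},
  {"dx": -0.2,"dy": 0,"dz": 3.2,"twist": 0,"grip": 5},
  {"dx": -0.2,"dy": 0,"dz": 3.2,"twist": 0,"grip": 5},
  {"dx": -0.2,"dy": 0,"dz": 3.2,"twist": 0,"grip": 5},
  {"dx": -0.2,"dy": 0,"dz": 3.2,"twist": 0,"grip": 5},
  {"dx": -0.2,"dy": 0,"dz": 3.2,"twist": 0,"grip": 5},
  {"dx": -0.2,"dy": 0,"dz": 3.2,"twist": 0,"grip": 5},
  {"dx": -0.2,"dy": 0,"dz": 1,"twist": 0,"grip": 5},
])

```text
time_s: 30.87
position: [0.4622, 0.2911, 0.2789]
orientation: [-1.57, 0.003, -0.069]
force: [-0.2, 0.4, 0.3]
gripper_width: 0.585
```

```bash
python3 -c "
from h import *
go(.4637,.3195,.145,-.072)
r=manip.read_camera('wrist'); save(r,'w21.png'); W=cloud(r)
z=W[...,2]
m=((z>.172)&(z<.181)).astype(np.uint8); n,l,s,c=cv2.connectedComponentsWithStats(m)
for i in range(1,n):
  if s[i,4]>100:
    p=W[l==i]; print(s[i,4],c[i].round(1),cv2.minAreaRect((p[:,:2]*1000).astype(np.float32)))
"

```

```text
pos [0.4622 0.2911 0.2789] yaw -0.069 rpy [-1.57    0.0026 -0.069 ] | twist 0.003 then cm dx -0.05 dy 13.39 dz 2.85 t 30.87 F [-0.2  0.4  0.3] w 5.0
754 [359.8 244.8] ((463.173095703125, 319.5863952636719), (20.146474838256836, 19.728239059448242), 85.69886779785156)
170 [355.3 299.9] ((505.85394287109375, 314.1003723144531), (8.799792289733887, 22.93155288696289), 10.960922241210938)
197 [353.9 358. ] ((556.210693359375, 311.41204833984375), (14.316707611083984, 25.51552391052246), 1.7628188133239746)
```

View pics/w21.png

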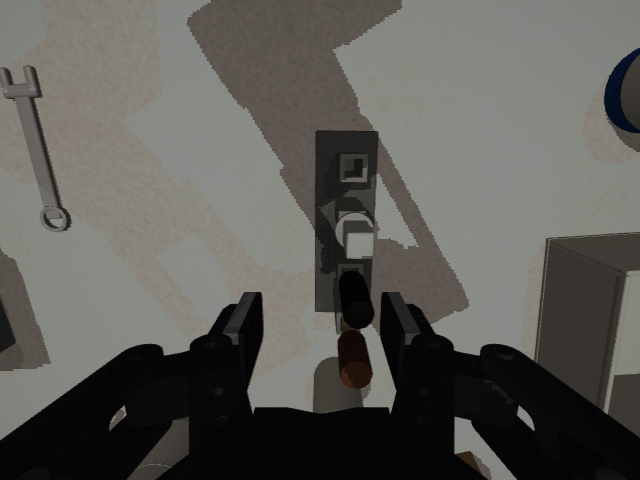

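>>> step_arm([
  {"dx": 0,"dy": 0,"dz": 1.5,"twist": 0,"grip": 5},
  {"dx": -0.05,"dy": 0,"dz": 1.35,"twist": 0.003,"grip": 5},
  {"dx": 0,"dy": 2,"dz": 0,"twist": 0,"grip": 5},
  {"dx": 0,"dy": 2,"dz": 0,"twist": 0,"grip": 5},
  {"dx": 0,"dy": 2,"dz": 0,"twist": 0,"grip": 5},
  {"dx": 0,"dy": 1,"dz": 0,"twist": 0,"grip": 5},
  {"dx": 0,"dy": 0,"dz": 0,"twist": 0,"grip": 5},
  {"dx": 0,"dy": 0,"dz": 0,"twist": 0,"grip": 5},
])

```text
time_s: 31.58
position: [0.4646, 0.3154, 0.2106]
orientation: [-1.572, 0.001, -0.076]
force: [0.0, 0.7, -0.1]
gripper_width: 0.583
```

```bash
python3 -c "
from h import *
go(.4637,.3195,.145,-.072)
"

```

```text
pos [0.4646 0.3154 0.2106] yaw -0.0757 rpy [-1.5715e+00  9.0000e-04 -7.5700e-02] | twist -0.0037 then cm dx -0.12 dy 6.56 dz 0.41 t 31.58 F [ 0.   0.7 -0.1] w 4.98
```

>>> step_arm([
  {"dx": -0.1,"dy": 1.5,"dz": 0.4,"twist": 0,"grip": 5},
  {"dx": 0,"dy": 1.5,"dz": 0,"twist": 0,"grip": 5},
  {"dx": 0,"dy": 1.5,"dz": 0,"twist": 0,"grip": 5},
  {"dx": 0,"dy": 1.2,"dz": 0,"twist": 0,"grip": 5},
  {"dx": 0,"dy": 0.6,"dz": 0,"twist": 0,"grip": 5},
  {"dx": 0,"dy": 0,"dz": 0,"twist": 0,"grip": 5},
  {"dx": 0,"dy": 0,"dz": 0,"twist": 0,"grip": 1.5},
  {"dx": 0,"dy": 0,"dz": 0,"twist": 0,"grip": 1.5},
  {"dx": 0,"dy": 0,"dz": 0,"twist": 0,"grip": 1.5},
  {"dx": 0,"dy": 0,"dz": 0,"twist": 0,"grip": 1.5},
  {"dx": 0,"dy": 0,"dz": 0,"twist": 0,"grip": 1.5},
  {"dx": 0,"dy": 0,"dz": 0,"twist": 0,"grip": 1.5},
])

```text
time_s: 32.58
position: [0.4648, 0.3205, 0.1493]
orientation: [-1.569, -0.003, -0.075]
force: [-0.1, 0.1, 6.3]
gripper_width: 0.22
```

>>> step_arm([
  {"dx": 0,"dy": -0.5,"dz": 0,"twist": 0,"grip": 1.5},
  {"dx": 0,"dy": -1,"dz": 0,"twist": 0,"grip": 1.5},
  {"dx": 0,"dy": -1.5,"dz": 0,"twist": 0,"grip": 1.5},
  {"dx": 0,"dy": -1.5,"dz": 0,"twist": 0,"grip": 1.5},
  {"dx": 0,"dy": -1.5,"dz": 0,"twist": 0,"grip": 1.5},
  {"dx": 0,"dy": -1.5,"dz": 0,"twist": 0,"grip": 1.5},
  {"dx": 0,"dy": -1.5,"dz": 0,"twist": 0,"grip": 1.5},
  {"dx": 0,"dy": -1.5,"dz": 0,"twist": 0,"grip": 1.5},
  {"dx": 0,"dy": -1.5,"dz": 0,"twist": 0,"grip": 1.5},
  {"dx": 0,"dy": -1.5,"dz": 0,"twist": 0,"grip": 1.5},
  {"dx": 0,"dy": -1.5,"dz": 0,"twist": 0,"grip": 1.5},
  {"dx": 0,"dy": -1.2,"dz": 0,"twist": 0,"grip": 1.5},
  {"dx": 0,"dy": 0,"dz": 0,"twist": 0,"grip": 1.5},
])

```text
time_s: 33.67
position: [0.4648, 0.3205, 0.3131]
orientation: [-1.568, -0.004, -0.075]
force: [-0.4, 0.3, -0.3]
gripper_width: 0.222
```

```bash
python3 -c "
from h import *
go(.455,-.149,.305,.03)
pinaxis('wrist'); pinaxis('top')
r=manip.read_camera('scene'); save(r,'s22.png',(360,120,560,380),2.3)
"

```

```text
pos [0.4648 0.3205 0.3131] yaw -0.0747 rpy [-1.5678 -0.0043 -0.0747] | twist -0.1047 then cm dx -2.39 dy 0.81 dz -46.90 t 33.67 F [-0.4  0.3 -0.3] w 1.9
below tcp 0.052 10 off mm [-6.7  1. ]
below tcp 0.073 115 off mm [-6.2  1.3]
below tcp 0.092 97 off mm [-6.1  0.7]
below tcp 0.112 70 off mm [-6.   0.7]
below tcp 0.128 67 off mm [-5.9  1.4]
toward cam [-1.    0.08]
below tcp 0.073 14 off mm [-0.1 -6.4]
below tcp 0.092 15 off mm [-0.4 -6.2]
below tcp 0.112 16 off mm [-0.8 -5.8]
below tcp 0.128 19 off mm [ 0.6 -6.5]
toward cam [-0.08 -1.  ]
```

View pics/s22.png

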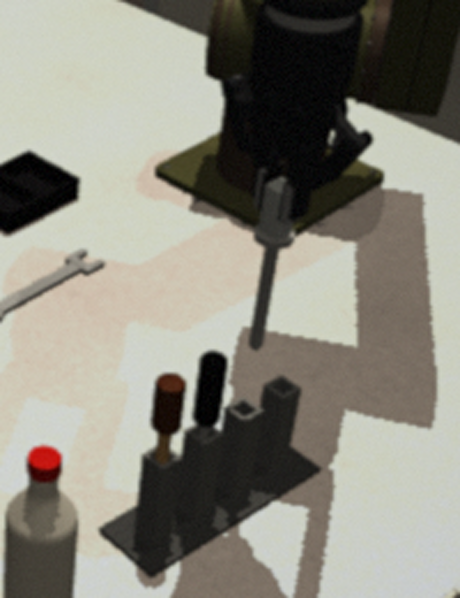

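Pin A is up and vertical; the brush and driver stay put. Carrying it to the left eye.

>>> step_arm([
  {"dx": 0,"dy": 0,"dz": 0,"twist": -0.05,"grip": 1.5},
  {"dx": 0,"dy": 0,"dz": 0,"twist": -0.055,"grip": 1.5},
  {"dx": -0.13,"dy": 0,"dz": -1.5,"twist": 0,"grip": 1.5},
  {"dx": -0.14,"dy": 0,"dz": -2.9,"twist": 0,"grip": 1.5},
  {"dx": -0.14,"dy": 0,"dz": -2.9,"twist": 0,"grip": 1.5},
  {"dx": -0.14,"dy": 0,"dz": -2.9,"twist": 0,"grip": 1.5},
  {"dx": -0.14,"dy": 0,"dz": -2.9,"twist": 0,"grip": 1.5},
  {"dx": -0.14,"dy": 0,"dz": -2.9,"twist": 0,"grip": 1.5},
  {"dx": -0.14,"dy": 0,"dz": -2.9,"twist": 0,"grip": 1.5},
  {"dx": -0.14,"dy": 0,"dz": -2.9,"twist": 0,"grip": 1.5},
  {"dx": -0.14,"dy": 0,"dz": -2.9,"twist": 0,"grip": 1.5},
  {"dx": -0.14,"dy": 0,"dz": -2.9,"twist": 0,"grip": 1.5},
  {"dx": -0.14,"dy": 0,"dz": -2.9,"twist": 0,"grip": 1.5},
  {"dx": -0.14,"dy": 0,"dz": -2.9,"twist": 0,"grip": 1.5},
  {"dx": -0.14,"dy": 0,"dz": -2.9,"twist": 0,"grip": 1.5},
  {"dx": -0.14,"dy": 0,"dz": -2.9,"twist": 0,"grip": 1.5},
  {"dx": -0.14,"dy": 0,"dz": -2.9,"twist": 0,"grip": 1.5},
  {"dx": -0.14,"dy": 0,"dz": -2.9,"twist": 0,"grip": 1.5},
  {"dx": -0.14,"dy": 0,"dz": -1.9,"twist": 0,"grip": 1.5},
  {"dx": 0,"dy": 0,"dz": 0,"twist": 0,"grip": 1.5},
])

```text
time_s: 35.48
position: [0.453, -0.1535, 0.3088]
orientation: [-1.573, 0.002, 0.025]
force: [-0.6, 0.4, -1.2]
gripper_width: 0.222
```

>>> step_arm([
  {"dx": 0,"dy": 0,"dz": 0,"twist": 0,"grip": 1.5},
  {"dx": 0,"dy": 0,"dz": 0,"twist": 0,"grip": 1.5},
])

```text
time_s: 35.65
position: [0.4533, -0.1492, 0.3091]
orientation: [-1.569, 0.002, 0.029]
force: [-0.6, 0.6, -1.2]
gripper_width: 0.223
```

```bash
python3 -c "
from h import *
go(.4545,-.149,.298,.03)
pinaxis('wrist')
r=manip.read_camera('wrist'); save(r,'w23.png',(270,180,370,280),6)
"

```

```text
pos [ 0.4533 -0.1492  0.3091] yaw 0.0289 rpy [-1.5694  0.0017  0.0289] | twist -0.0011 then cm dx 0.12 dy 1.11 dz 0.02 t 35.65 F [-0.6  0.6 -1.2] w 1.9
below tcp 0.052 14 off mm [-7.1  0.2]
below tcp 0.073 115 off mm [-6.7  0.5]
below tcp 0.092 96 off mm [-6.6 -0.1]
below tcp 0.112 73 off mm [-6.7 -0.1]
below tcp 0.128 69 off mm [-6.6 -0.2]
toward cam [-1.   -0.02]
```

View pics/w23.png

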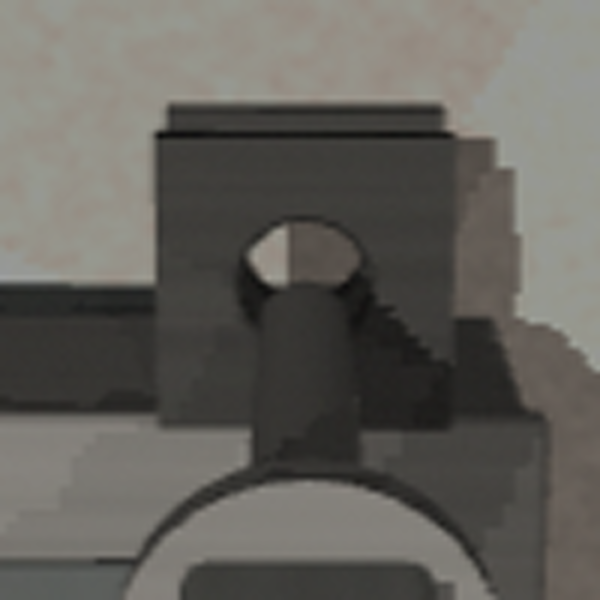

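>>> step_arm([
  {"dx": 0.13,"dy": 0.6,"dz": 0,"twist": 0,"grip": 1.5},
  {"dx": 0,"dy": 0.8,"dz": 0,"twist": 0,"grip": 1.5},
  {"dx": 0,"dy": 0.6,"dz": 0,"twist": 0,"grip": 1.5},
  {"dx": 0,"dy": 0.6,"dz": 0,"twist": 0,"grip": 1.5},
  {"dx": 0,"dy": 0.6,"dz": 0,"twist": 0,"grip": 1.5},
  {"dx": 0,"dy": 0.6,"dz": 0,"twist": 0,"grip": 1.5},
  {"dx": 0,"dy": 0,"dz": 0,"twist": 0,"grip": 1.5},
  {"dx": 0,"dy": 0,"dz": 0,"twist": 0,"grip": 1.5},
])

```text
time_s: 36.42
position: [0.4553, -0.1495, 0.2713]
orientation: [-1.57, 0.001, 0.03]
force: [0.2, -0.2, -0.6]
gripper_width: 0.223
```

```bash
python3 -c "
from h import *
go(.4547,-.149,.166,.03)
r=manip.read_camera('wrist'); save(r,'w24.png',(270,180,370,280),6)
"

```

```text
pos [ 0.4553 -0.1495  0.2713] yaw 0.0302 rpy [-1.5704e+00  1.1000e-03  3.0200e-02] | twist 0.0002 then cm dx -0.06 dy 10.53 dz 0.05 t 36.42 F [ 0.2 -0.2 -0.6] w 1.91
```

View pics/w24.png

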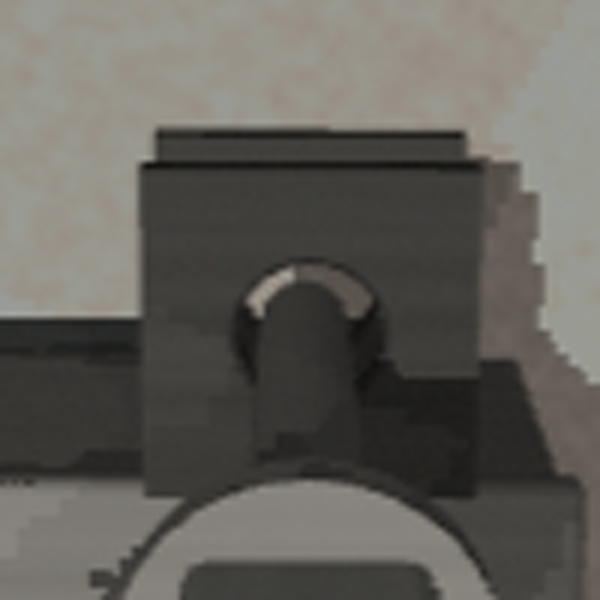

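The shaft is in the eye, centred and force-free. Continuing down.

>>> step_arm([
  {"dx": -0.05,"dy": 0.8,"dz": 0.03,"twist": 0,"grip": 1.5},
  {"dx": 0,"dy": 0.8,"dz": 0,"twist": 0,"grip": 1.5},
  {"dx": 0,"dy": 0.8,"dz": 0,"twist": 0,"grip": 1.5},
  {"dx": 0,"dy": 0.8,"dz": 0,"twist": 0,"grip": 1.5},
  {"dx": 0,"dy": 0.8,"dz": 0,"twist": 0,"grip": 1.5},
  {"dx": 0,"dy": 0.5,"dz": 0,"twist": 0,"grip": 1.5},
  {"dx": 0,"dy": 0,"dz": 0,"twist": 0,"grip": 1.5},
])

```text
time_s: 37.05
position: [0.4541, -0.1489, 0.2252]
orientation: [-1.569, 0.003, 0.03]
force: [-0.4, -0.5, -2.0]
gripper_width: 0.223
```

```bash
python3 -c "
from h import *
go(.4547,-.149,.166,.03)
"

```

```text
pos [ 0.4541 -0.1489  0.2252] yaw 0.0301 rpy [-1.5695  0.0028  0.0301] | twist 0.0001 then cm dx 0.06 dy 5.92 dz -0.01 t 37.05 F [-0.4 -0.5 -2. ] w 1.9
```

>>> step_arm([
  {"dx": 0.03,"dy": 1,"dz": 0,"twist": 0,"grip": 1.5},
  {"dx": 0,"dy": 1,"dz": 0,"twist": 0,"grip": 1.5},
  {"dx": 0,"dy": 1,"dz": 0,"twist": 0,"grip": 1.5},
  {"dx": 0,"dy": 1,"dz": 0,"twist": 0,"grip": 1.5},
  {"dx": 0,"dy": 0.7,"dz": 0,"twist": 0,"grip": 1.5},
  {"dx": 0,"dy": 0.4,"dz": 0,"twist": 0,"grip": 1.5},
  {"dx": 0,"dy": 0.2,"dz": 0,"twist": 0,"grip": 1.5},
  {"dx": 0,"dy": 0.2,"dz": 0,"twist": 0,"grip": 1.5},
  {"dx": 0,"dy": 0,"dz": 0,"twist": 0,"grip": 1.5},
  {"dx": 0,"dy": 0,"dz": 0,"twist": 0,"grip": 1.5},
])

```text
time_s: 37.88
position: [0.4556, -0.1494, 0.1721]
orientation: [-1.571, -0.001, 0.03]
force: [0.3, -0.4, -1.2]
gripper_width: 0.226
```

>>> step_arm([
  {"dx": 0,"dy": 0.1,"dz": 0,"twist": 0,"grip": 1.5},
  {"dx": 0,"dy": 0,"dz": 0,"twist": 0,"grip": 1.5},
])

```text
time_s: 38.05
position: [0.4556, -0.1494, 0.1711]
orientation: [-1.571, -0.001, 0.03]
force: [-0.4, 0.2, -1.1]
gripper_width: 0.224
```

>>> step_arm([
  {"dx": -0.05,"dy": 0.2,"dz": 0.03,"twist": 0,"grip": 1.5},
  {"dx": 0,"dy": 0.15,"dz": 0,"twist": 0,"grip": 1.5},
  {"dx": 0,"dy": 0.15,"dz": 0,"twist": 0,"grip": 1.5},
  {"dx": 0,"dy": 0.1,"dz": 0,"twist": 0,"grip": 1.5},
  {"dx": 0,"dy": 0,"dz": 0,"twist": 0,"grip": 1.5},
  {"dx": 0,"dy": 0,"dz": 0,"twist": 0,"grip": 1.5},
])

```text
time_s: 38.55
position: [0.4549, -0.1491, 0.1662]
orientation: [-1.571, -0.001, 0.03]
force: [-3.0, 1.3, 11.1]
gripper_width: 0.223
```

Contact with tip height 27 mm, as expected. Releasing and backing off.

>>> step_arm([
  {"dx": 0,"dy": -0.1,"dz": 0,"twist": 0,"grip": 4},
  {"dx": 0,"dy": 0,"dz": 0,"twist": 0,"grip": 4},
  {"dx": 0,"dy": 0,"dz": 0,"twist": 0,"grip": 4},
  {"dx": 0,"dy": -0.7,"dz": 0,"twist": 0,"grip": 4},
  {"dx": 0,"dy": -1.5,"dz": 0,"twist": 0,"grip": 4},
  {"dx": 0,"dy": -2.5,"dz": 0,"twist": 0,"grip": 4},
  {"dx": 0,"dy": -2.5,"dz": 0,"twist": 0,"grip": 4},
  {"dx": 0,"dy": -2.5,"dz": 0,"twist": 0,"grip": 4},
  {"dx": 0,"dy": -2,"dz": 0,"twist": 0,"grip": 4},
  {"dx": 0.5,"dy": -1,"dz": 2,"twist": 0,"grip": 4},
  {"dx": 0.5,"dy": 0,"dz": 2.5,"twist": 0,"grip": 4},
  {"dx": 0.5,"dy": 0,"dz": 2.5,"twist": 0,"grip": 4},
  {"dx": 0.5,"dy": 0,"dz": 2.5,"twist": 0,"grip": 4},
  {"dx": 0,"dy": 0,"dz": 2.5,"twist": 0,"grip": 4},
  {"dx": 0,"dy": 0,"dz": 2.5,"twist": 0,"grip": 4},
  {"dx": 0,"dy": 0,"dz": 1.5,"twist": 0,"grip": 4},
  {"dx": 0,"dy": 0,"dz": 0,"twist": 0,"grip": 4},
  {"dx": 0,"dy": 0,"dz": 0,"twist": 0,"grip": 4},
])

```text
time_s: 40.05
position: [0.4699, 0.012, 0.293]
orientation: [-1.571, -0.0, 0.032]
force: [-0.0, -0.6, 0.4]
gripper_width: 0.467
```

```bash
python3 -c "
from h import *
go()
r=manip.read_camera('top'); save(r,'t30.png'); W=cloud(r)
s=manip.read_camera('scene'); save(s,'s30.png',(200,120,420,270),3.6); V=cloud(s)
for n,Q in(('top',W),('scene',V)):
  for nm,x,y in(('L',.454,-.149),('R',.458,-.298)):
    q=Q[(np.hypot(Q[...,0]-x,Q[...,1]-y)<.03)&(Q[...,2]>.16)]; h=q[q[:,2]>np.nanmax(q[:,2])-.012]; print(n,nm,len(q),'top z',np.percentile(q[:,2],95).round(4),np.median(h,0).round(4))
  q=Q[(np.abs(Q[...,0]-.55)<.05)&(np.abs(Q[...,1]+.22)<.09)&(Q[...,2]>.1)&(Q[...,2]<.2)]; print('lid z',np.percentile(q[:,2],[5,50,95]).round(4))
mags()
"

```

```text
pos [0.4699 0.012  0.293 ] yaw 0.0324 rpy [-1.5713 -0.      0.0324] | twist 0.0 then cm dx 0.00 dy -0.00 dz 0.00 t 40.05 F [-0.  -0.6  0.4] w 3.99
top L 120 top z 0.1971 [ 0.4543 -0.1496  0.1934]
top R 143 top z 0.1962 [ 0.4575 -0.2975  0.1937]
lid z [0.1415 0.1448 0.1481]
scene L 152 top z 0.1941 [ 0.4572 -0.146   0.1914]
scene R 134 top z 0.1933 [ 0.4602 -0.2931  0.1903]
lid z [0.14  0.143 0.146]
blob [542. 218.] ctr 601.3 -573.9 size 218 6 ang 17.0
```

View pics/t30.png

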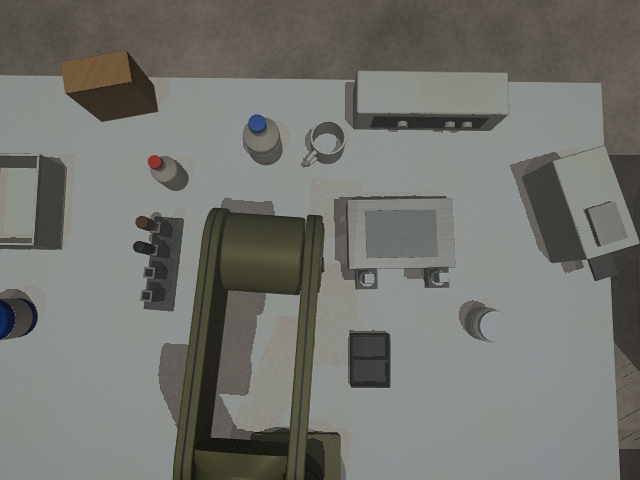

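View pics/s30.png

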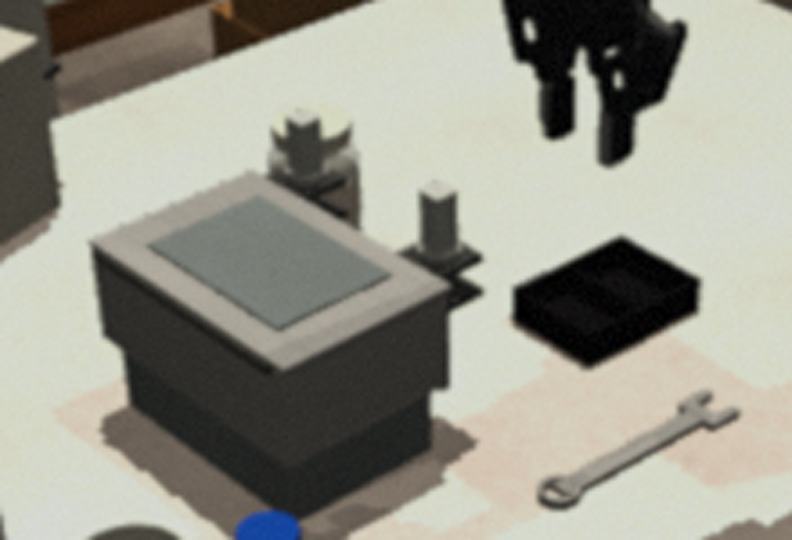

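Both handles top out at about 0.193 m (142 + 51 mm, so the collars are seated). The lid is at 0.142 m, and everything else is in place. Handing in.

```bash
python3 -c "
from bench import manip
print(manip.hand_in(), manip.get_state()['time_s'])"
```

```text
the job is handed in; nothing more can be done
the job is handed in; nothing more can be done
```

I found two magazines on the counter and laid both flat in the box. I then pushed the lid over from behind until it sank shut, and put one locking pin down through each hasp. The job was handed in at about 40 s, with no verdict reported.

**Last checks, all agreeing with the given sizes:**
- **Lid:** it reads 0.142–0.145 m on top in the two cameras, where 0.142 m is fully shut.
- **Pins:** both handle tops are at about 0.193–0.197 m, where 0.193 m means the collar sits on the eye. Each pin met resistance at the expected height and moved freely through both holes before that. Wrist views showed each shaft inside the eye; the lug below was judged by depth only.
- **Other things:** the brush and screwdriver are still in their cups. Nothing else looks moved, and the hand is clear at y ≈ 0.01 m.

**Disagreements:** the scene camera places the pins 3–5 mm off the top camera. That fits it seeing only the handles' side faces, so I did not act on it. No check failed. I saw no magazine knocked aside and no third one in any view.

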